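# Load the chilled pan rail and close its cover

## Task

Slide the clear cover of the chilled pan rail back, away from you, until it snaps into its open catch, then hang every lidded pan in the rail, including the one already in it, packed flush against one another and against the blue stop at the right-hand end (seen from the robot), so that no cold air leaks between them. Then slide the cover forward until it snaps shut. Keep the pans upright and leave everything else where it is.

Things in the scene. Friction and masses are not known exactly. Their poses are not given: they have to be found in the camera images.
- rail: fixed steel countertop pan rail with blue edges, 435 (x) x 490 (y) x 165 mm high. Origin: middle of its open well, on the table; x away from the robot, y to its left. Well open x -79..79, y -225..225 mm, floor 20 mm high. Pans hang by their short rim ends on the front and rear ledges (26 mm deep, top at z 105 mm), long side along x; hung, origin at z 43, handle top at 142 mm; they slide along y
- stop (a point): middle of the blue stop, the right-hand end wall of the well (rail y -225 mm; both end walls rise to z 165 mm), at ledge height. Four pans fit with 18 mm to spare: one flush with the stop has its origin at rail y -171 mm, the next ones at -63, 45 and 153 mm. Behind the well (rail x over 105 mm) is a closed deck 135 mm high over which the open cover parks
- cover (a joint): position of the flat clear sliding cover, m: 0 shut, 0.205 fully open (pushed away along rail x), snapped in at either end by spring catches: the last 5 mm pull it home by themselves (below 0.005, above 0.200). Getting over a catch takes about 11 N, out of it 10 N, between them 2 N. Plate 222 mm long, z 152 to 158 mm, 10 mm above hung pans; front edge at rail x -105 mm shut, +100 mm open
- cover_grip (a point): middle of the blue bar handle on the cover's front edge: bar 140 mm along rail y, 14 x 14 mm in section, centre 190 mm above the table (32 mm above the cover's plate), on two posts near its ends (64 mm either side)
- pan_a: steel food pan with a yellow lid, at first already in the rail, a good way from the stop. All pans alike: 0.4 to 0.9 kg; rim 176 (x) x 108 (y) mm, 62 to 71 mm above its underside, body below it 148 x 86 mm; on the lid, in the middle, a black upright bar handle 90 mm long (x), 14 mm thick (y), from 71 to 99 mm high. Origin: centre of the underside, z up; a half turn makes no difference
- pan_b: steel food pan with a red lid, on the table to the left of the rail; may be absent. All pans alike: 0.4 to 0.9 kg; rim 176 (x) x 108 (y) mm, 62 to 71 mm above its underside, body below it 148 x 86 mm; on the lid, in the middle, a black upright bar handle 90 mm long (x), 14 mm thick (y), from 71 to 99 mm high. Origin: centre of the underside, z up; a half turn makes no difference
- pan_c: steel food pan with a green lid, on the table to the left of the rail; may be absent. All pans alike: 0.4 to 0.9 kg; rim 176 (x) x 108 (y) mm, 62 to 71 mm above its underside, body below it 148 x 86 mm; on the lid, in the middle, a black upright bar handle 90 mm long (x), 14 mm thick (y), from 71 to 99 mm high. Origin: centre of the underside, z up; a half turn makes no difference
- pan_d: steel food pan with a orange lid, on the table to the left of the rail; may be absent. All pans alike: 0.4 to 0.9 kg; rim 176 (x) x 108 (y) mm, 62 to 71 mm above its underside, body below it 148 x 86 mm; on the lid, in the middle, a black upright bar handle 90 mm long (x), 14 mm thick (y), from 71 to 99 mm high. Origin: centre of the underside, z up; a half turn makes no difference
- sauce: red squeeze bottle, 58 mm across, 185 mm tall, upright; bystander. Origin: centre of its foot
- salt: salt jar, 68 mm across, 100 mm tall, upright; bystander. Origin: centre of its foot
- bowl: white bowl, 140 mm across, 60 mm high; bystander. Origin: centre of its foot
- tin: food can with a pale label, 100 mm across, 110 mm tall; bystander. Origin: centre of its foot

How it is judged (in metres and radians):
On the way, in this order (a step that is already met when the one before it is completed fails the run):
1. the cover is pushed back until its open catch holds it (joint over 0.201) (value of joint cover above 0.201 m), for 0.2 s.
2. every pan hangs in the rail, packed flush from the blue stop ((y of pan_a in the frame of rail between -0.175 and -0.167 m or y of pan_b in the frame of rail between -0.175 and -0.167 m or y of pan_c in the frame of rail between -0.175 and -0.167 m or y of pan_d in the frame of rail between -0.175 and -0.167 m) and (y of pan_a in the frame of rail between -0.067 and -0.057 m or y of pan_b in the frame of rail between -0.067 and -0.057 m or y of pan_c in the frame of rail between -0.067 and -0.057 m or y of pan_d in the frame of rail between -0.067 and -0.057 m) and (y of pan_a in the frame of rail between 0.041 and 0.051 m or y of pan_b in the frame of rail between 0.041 and 0.051 m or y of pan_c in the frame of rail between 0.041 and 0.051 m or y of pan_d in the frame of rail between 0.041 and 0.051 m) and z of pan_a in the frame of rail between 0.039 and 0.047 m and x of pan_a in the frame of rail between -0.01 and 0.01 m and angle between each of pan_a, pan_b, pan_c, pan_d's own z axis and vertical below 0.06 rad and (y of pan_a in the frame of rail between -0.175 and -0.167 m or y of pan_a in the frame of rail between -0.067 and -0.057 m or y of pan_a in the frame of rail between 0.041 and 0.051 m or y of pan_a in the frame of rail between 0.149 and 0.159 m) and z of pan_b in the frame of rail between 0.039 and 0.047 m and x of pan_b in the frame of rail between -0.01 and 0.01 m and (y of pan_b in the frame of rail between -0.175 and -0.167 m or y of pan_b in the frame of rail between -0.067 and -0.057 m or y of pan_b in the frame of rail between 0.041 and 0.051 m or y of pan_b in the frame of rail between 0.149 and 0.159 m) and z of pan_c in the frame of rail between 0.039 and 0.047 m and x of pan_c in the frame of rail between -0.01 and 0.01 m and (y of pan_c in the frame of rail between -0.175 and -0.167 m or y of pan_c in the frame of rail between -0.067 and -0.057 m or y of pan_c in the frame of rail between 0.041 and 0.051 m or y of pan_c in the frame of rail between 0.149 and 0.159 m) and z of pan_d in the frame of rail between 0.039 and 0.047 m and x of pan_d in the frame of rail between -0.01 and 0.01 m and (y of pan_d in the frame of rail between -0.175 and -0.167 m or y of pan_d in the frame of rail between -0.067 and -0.057 m or y of pan_d in the frame of rail between 0.041 and 0.051 m or y of pan_d in the frame of rail between 0.149 and 0.159 m)), for 0.3 s.
At the end, for the whole second after the job is handed in: Every pan hangs on both ledges (origin 43 +-4 mm high, within 10 mm of the well's middle line, tilt under 0.06 rad), one within 4 mm of the blue stop and the others following it with no more than 6 mm of gaps in all; the cover is snapped shut (joint under 0.003); all at rest (all of step 2 and value of joint cover below 0.003 m and linear speed of each of pan_a, pan_b, pan_c, pan_d below 0.02 m/s); the robot touches nothing.
It fails at once if a pan is tipped by more than 0.5 rad (angle between any of pan_a, pan_b, pan_c, pan_d's own z axis and vertical above 0.5 rad).
It fails at once if a bystander is knocked over or moved by more than 60 mm (angle between any of sauce, salt, bowl, tin's own z axis and vertical above 0.5 rad or distance of any of sauce, salt, bowl, tin from where it was at the start of the episode above 0.06 m).
Of pan_b, pan_c, pan_d only 2 to 3 are there at a start; the rules pass over those that are not, and their reading is None.
At some moment in a run one of pan_a, pan_b, pan_c, pan_d may be knocked a few centimetres aside while the robot is not near it.
It also fails if it takes over 210 s, if anything falls off the work surface, if the arm or the gripper's body presses on something with over 40 N, if the wrist force passes 120 N, or if a joint passes its speed limit or range.

## Robot

A 6-joint arm with a two-finger parallel gripper is mounted at the origin on the work surface. World frame = base frame: x ahead of the robot, y to its left, z up, the work surface at z = 0. Lengths are in mm, angles in rad, forces in N, time in s.
With the tool pointing down it reaches from about 350 to 725 mm from the base axis. Payload 4.3 kg.
Tool frame: the origin (TCP) lies midway between the tips of the shut fingers; the grasp point (between the pads) lies bot.grip_depth behind it (bot.grip_depth is the distance from the TCP to the grasp point, in mm); z points along the fingers, y is the line along which they close (so a half turn about z gives the same grasp; the last joint's range is limited). The gripper opens to 85 mm and grips with 20 to 120 N. Pads are 22 mm wide; open, the fingers measure 114 mm over their backs; the gripper's body (76 mm by 85 mm) begins 54 mm behind the grasp point. The pads swing forward as they close: fully open they stand 13 mm farther back than shut.
Start: joints at [1.184, 0.377, 0.081, 1.274, 0, 1.46], TCP at [157.141, 553.149, 231.329] pointing down, gripper open.
Joint ranges: [-2.72, 2.72], [-0.84, 1.66], [-1.02, 1.22], [-1.77, 2.12], [-1.37, 1.28], [-3.14, 3.14]. Speed limits (rad/s): [2.57, 2.57, 3.14, 3.14, 3.14, 3.14].

## Interface

Orientations are given as a unit quaternion [w, x, y, z].
In Python, from workcell import bot, eyes, hand_in gives the robot as it stands.
- The arm moves only by the tool carry_out, never from a script. Its argument "plan" is a list of rows, each a list of 4 numbers: the shift along the tool's x, y, z each as a share of 0.02 m, from -1 to 1, then the turn about the tool's z as a share of 0.12 rad, from -1 to 1. In form: [[dx, dy, dz, yaw], ...]. A call has exactly 5 rows; each row shifts and turns the commanded pose from where the row before left it, along the tool's axes as they then stand; what a row does not reach is not made up. A row lasts 1/12 s, in which the tool goes at most 41.7 mm and 7.16 degrees, less where a joint would pass 70% of its speed; a pose out of reach is approached as far as the arm can. A call with a number of a shift or a turn outside -1 to 1 is refused whole. A call with a gripper value outside its range is refused whole. "claw" is the opening, from 0 (shut) to 1 (fully open), set as the call begins (left out, the last holds). The fingers move at their own pace and stop on an object; the grip force is fixed at half the most. Time passes only in rows, so rows that do not move let the fingers close, or fill a call up. It gives the time, the measured TCP pose, the force, the opening and the grip force at its end, in the units of the state.
- bot.get_state(): the state, without advancing time (a new reading comes with each control period).
- eyes.get_image(name): name is "scene" or "top" or "wrist"; returns the picture (400x640x3 uint8, red, green, blue); there is no depth.
- eyes.camera_info(name): a dict with "vertical_fov" (degrees; the focal length in pixels is half the picture's height over the tangent of half this angle, whatever the lens; pixels are square), "cx", "cy" (the principal point, pixels), "R" (3x3) and "t" (3): a world point X has camera coordinates R X + t. Camera axes: x right, y down, z forward; pixel columns grow to the right and rows downward; lengths in mm; the calibration is good to about 2 mm. A picture is of the moment at which its call begins: read the wrist's pose just before it. camera_info takes no time and is no camera call; for the wrist camera it gives the pose at the moment of the call.
- hand_in(): hands the job in; it is judged then, once.
The state is a dict: "t": time; "qpos": joint angles; "qvel": joint speeds; "effort": joint torques, N m; "position": TCP position; "tool_rot": TCP orientation; "ft_force": force on the tool from outside, world axes, zero at the start; "moment": the same for the moment, N m; "width": finger opening in mm; "gripper_force": force on a finger pad.
Only numpy, scipy, OpenCV 4.12 (cv2) and the standard library are available. Lean on these libraries where they do the work, as an engineer would, in place of code of your own. Each camera call takes 0.05 s, during which the arm holds its last target. There are 200 camera calls.

## Working session

There is one attempt and no reset: what is moved stays moved. The work goes in short steps, Python scripts to look and compute and a tool call to move; the robot and the scene stay as the last step left them, time stands still between calls to the robot, and variables do not carry over. Pictures are saved under pics/ and viewed, at most 14 in all, crops included, and the job is handed in when it is done.

Besides the shell and the picture viewer there is one more tool, called after "Request:" by a JSON object that holds its "name" and its "arguments", one argument or row to a line. carry_out: Moves the arm, as the interface text tells. Shift numbers are shares of 0.02 m and turn numbers shares of 0.12 rad, none past 1 either way. Its arguments: {"type":"object","properties":{"plan":{"type":"array"},"claw":{"type":"number"}},"required":["plan"]}

```bash
mkdir -p pics; ls; python3 - <<'E'
from workcell import bot, eyes
import cv2
s=bot.get_state(); print({k:(v if not hasattr(v,'tolist') else v.tolist()) for k,v in s.items()}, bot.grip_depth)
for n in ("top","scene"):
    cv2.imwrite(f"pics/{n}0.png",eyes.get_image(n)[:,:,::-1]); print(eyes.camera_info(n))
E
```

```text
pics
{'t': 0.0, 'qpos': [1.1837073282497748, 0.3780767115984479, 0.07960587865067496, 1.2743995109350077, -2.246395876461201e-05, 1.4604657359456683], 'qvel': [0.0008537061459541373, -0.0007656711424972176, -0.00075154366546298, 6.923290092624481e-05, 0.00024281747690455696, -0.001034613917596977], 'effort': [0.000256502253250801, -46.36033773422241, 26.987594962120056, 0.02085358661133796, 3.726382828972419e-06, 2.1840306629883344e-06], 'position': [156.87671908557846, 552.4922387452289, 230.34533714921432], 'tool_rot': [-0.00024437702573012115, 0.13793790806875378, 0.9904403354090161, -0.001007865249479326], 'ft_force': [-0.35047599644584865, 0.1959433721463918, 0.30475214275033236], 'moment': [-0.0768577372437005, 0.015976991450001067, -0.00034791698596549787], 'gripper_force': 0.0, 'width': 85.43566177185772} 18.700000000000003
{'vertical_fov': 45.00645416813981, 'cx': 318.8883579590229, 'cy': 201.71043474006723, 'R': array([[ 0.02837669, -0.9995967 ,  0.00109826],
       [-0.98107158, -0.02806131, -0.19160148],
       [ 0.19155503,  0.00435954, -0.98147219]]), 't': array([  66.94611465,  528.13103578, 1700.38969499])}
{'vertical_fov': 55.42616766745502, 'cx': 323.8985963710316, 'cy': 206.66850767955623, 'R': array([[ 0.52386261,  0.85179562,  0.00349191],
       [ 0.61675785, -0.37647819, -0.69128426],
       [-0.58751827,  0.36429164, -0.72257448]]), 't': array([-324.29718226, -188.46331768, 1562.56644582])}
```

View pics/top0.png

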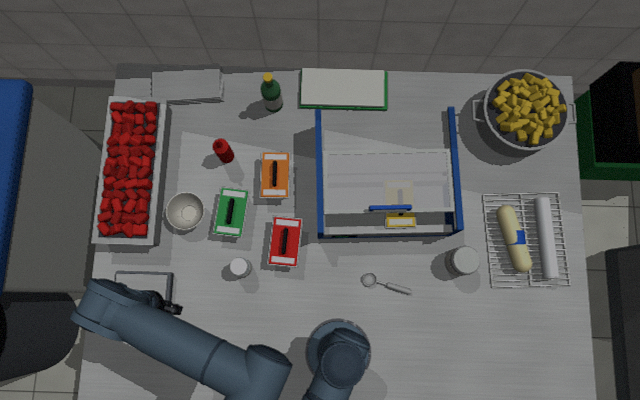

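View pics/scene0.png

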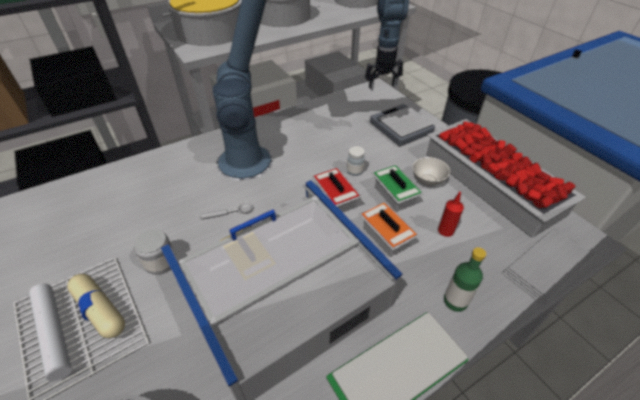

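The top view shows red (285,241), green (230,212) and orange (275,175) pans, and the rail at about (318-460, 110-236). The cover handle is at about (390,208), and pan_a is under the cover at about (400,205). I'll enlarge this to read it more closely.

```bash
python3 - <<'E'
import cv2
im=cv2.imread("pics/top0.png")
cv2.imwrite("pics/c1.png",cv2.resize(im[130:280,180:320],None,fx=4,fy=4,interpolation=cv2.INTER_CUBIC))
cv2.imwrite("pics/c2.png",cv2.resize(im[100:250,300:480],None,fx=4,fy=4,interpolation=cv2.INTER_CUBIC))
E
```

```text
(no output)
```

View pics/c1.png

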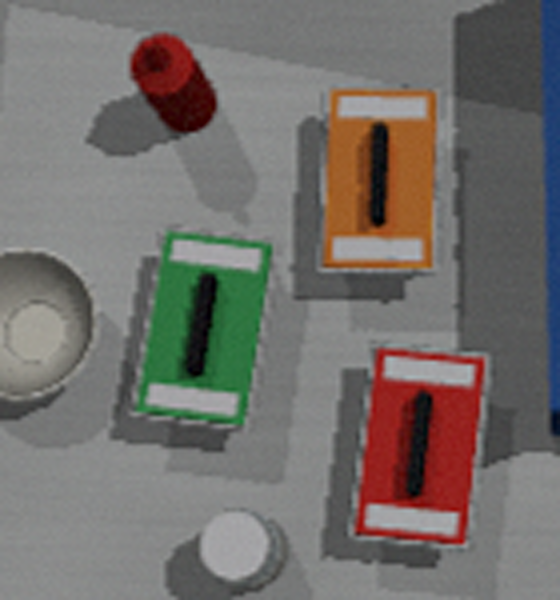

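View pics/c2.png

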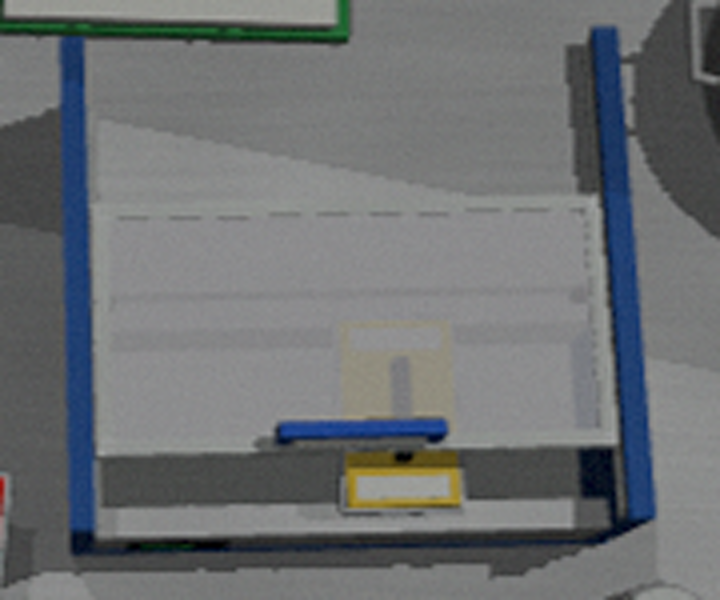

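Crop 1 has the red, green and orange handles with ends (425,393)-(413,496), (209,275)-(194,376) and (379,125)-(378,225). Crop 2 has the rail walls, the cover bar at (278-446, 430) with the cover partly open, and the front end of pan_a at (345-462, 455-510).

```bash
cat > h.py <<'E'
from workcell import bot, eyes, hand_in
import numpy as np, cv2
def ray(u,v,z,n="top",c=None):
    c=c or eyes.camera_info(n); R=np.array(c["R"]);t=np.array(c["t"]); f=200/np.tan(np.radians(c["vertical_fov"]/2))
    d=R.T@np.array([(u-c["cx"])/f,(v-c["cy"])/f,1]); C=-R.T@t
    return C+d*(z-C[2])/d[2]
E
python3 - <<'E'
from h import *
np.set_printoptions(precision=1,suppress=True)
c1=lambda x,y,z:ray(180+(x+.5)/4-.5,130+(y+.5)/4-.5,z)
c2=lambda x,y,z:ray(300+(x+.5)/4-.5,100+(y+.5)/4-.5,z)
for n,a,b in (("red",(425,393),(413,496)),("green",(209,275),(194,376)),("orange",(379,125),(378,225))):
    p,q=c1(*a,99),c1(*b,99); d=p-q; print(n,(p+q)[:2]/2,np.hypot(*d[:2]),np.arctan2(d[1],d[0]))
for n,cs in (("red",[(376,349),(487,354),(466,546),(356,537)]),("green",[(166,233),(273,241),(243,427),(134,413)]),("orange",[(330,90),(436,90),(436,271),(321,268)])):
    P=np.array([c1(*c,71) for c in cs]); print(n,P.mean(0),P[:,:2].tolist())
for n,p,z in [("LfarO",(62,38),165),("LfarI",(84,38),165),("LnO",(72,531),165),("LnI",(95,531),165),("RfarI",(590,28),165),("RfarO",(617,28),165),("RnI",(628,522),165),("RnO",(653,515),165),
 ("ledgeIn L",(105,508),105),("ledge in R",(573,498),105),("coverF L",(97,455),158),("cover F R",(615,443),158),("cover far L",(97,205),158),("cov far R",(597,196),158),("bar L",(278,425),197),("bar R",(447,423),197),("barL low",(278,441),197),("panA fl",(340,512),114),("panA fr",(463,507),114)]:
    print(n,c2(*p,z))
E
```

```text
red [375.4 197.6] 90.13767091982481 -0.07370775759359799
green [474.7 392.9] 90.58991419693092 -0.08217431641345918
orange [615.3 243.8] 91.92064193432547 0.03639347056288227
red [377.4 197.6  71. ] [[462.463843023906, 241.5415665565617], [460.7813752053957, 142.5388747218202], [290.5823977125005, 154.8797144316012], [295.6559797840385, 251.30729371625776]]
green [477.4 395.8  71. ] [[562.835009650327, 435.61767924356786], [558.2217712803072, 338.8192919707959], [389.3548355168403, 355.8035307335392], [399.0391032633903, 452.96026206492775]]
orange [618.5 244.5  71. ] [[700.9395416696418, 294.7090644578551], [703.722925688995, 197.8023738392215], [534.864339059895, 190.978438913898], [534.658477743374, 294.32851598141644]]
LfarO [835.2 104.1 165. ]
LfarI [835.8  84.8 165. ]
LnO [399.2  82.7 165. ]
LnI [399.7  63.5 165. ]
RfarI [ 857.9 -360.6  165. ]
RfarO [ 858.6 -384.3  165. ]
RnI [ 420.  -382.5  165. ]
RnO [ 426.5 -403.6  165. ]
ledgeIn L [427.9  54.9 105. ]
ledge in R [ 448.3 -352.3  105. ]
coverF L [465.4  63.5 158. ]
cover F R [ 488.2 -375.3  158. ]
cover far L [685.5  69.3 158. ]
cov far R [ 706.1 -365.1  158. ]
bar L [488.2 -85.5 197. ]
bar R [ 493.9 -225.6  197. ]
barL low [474.8 -85.6 197. ]
panA fl [ 428.9 -148.2  114. ]
panA fr [ 436.3 -254.6  114. ]
```

Request:
{"name": "carry_out", "arguments": {
  "plan": [
    [0,0,0,-0.9],
    [0,0,0,-0.9],
    [0,0,0,-0.92],
    [0,0,0,0],
    [0,0,0,0]
  ],
  "claw": 0
}}

```text
t: 0.52
position: [157.0, 552.9, 230.9]
tool_rot: [-0.0, -0.023, 1.0, -0.0]
ft_force: [-0.3, 0.1, 0.8]
width: 25.6
gripper_force: 0.0
```

Request:
{"name": "carry_out", "arguments": {
  "plan": [
    [-0.79,-0.91,0,0],
    [-0.79,-0.91,0,0],
    [-0.79,-0.91,0,0],
    [-0.79,-0.91,0,0],
    [-0.79,-0.91,0,0]
  ]
}}

```text
t: 0.93
position: [241.0, 465.2, 231.2]
tool_rot: [-0.0, -0.024, 1.0, -0.0]
ft_force: [-0.9, 0.5, 1.2]
width: 0.3
gripper_force: 0.0
```

Request:
{"name": "carry_out", "arguments": {
  "plan": [
    [-0.79,-0.91,0,0],
    [-0.79,-0.91,0,0],
    [-0.79,-0.91,0,0],
    [-0.79,-0.91,0,0],
    [-0.79,-0.91,0,0]
  ]
}}

```text
t: 1.35
position: [324.5, 378.2, 231.2]
tool_rot: [-0.0, -0.023, 1.0, -0.0]
ft_force: [0.7, -0.2, 0.4]
width: 0.0
gripper_force: 0.0
```

Request:
{"name": "carry_out", "arguments": {
  "plan": [
    [-0.79,-0.91,0,0],
    [-0.79,-0.91,0,0],
    [-0.79,-0.91,0,0],
    [-0.79,-0.91,0,0],
    [-0.79,-0.91,0,0]
  ]
}}

```text
t: 1.77
position: [408.0, 291.2, 231.2]
tool_rot: [-0.0, -0.023, 1.0, 0.0]
ft_force: [0.4, 0.4, -0.4]
width: -0.0
gripper_force: 0.0
```

Request:
{"name": "carry_out", "arguments": {
  "plan": [
    [0,-0.9,0,0],
    [0,-0.9,0,0],
    [0,-0.9,0,0],
    [0,-0.9,0,0],
    [0,-0.9,0,0]
  ]
}}

```text
t: 2.18
position: [411.7, 201.4, 231.2]
tool_rot: [-0.0, -0.023, 1.0, 0.0]
ft_force: [-0.4, 0.6, -0.4]
width: -0.2
gripper_force: 0.0
```

Request:
{"name": "carry_out", "arguments": {
  "plan": [
    [0,-0.9,0,0],
    [0,-0.9,0,0],
    [0,-0.9,0,0],
    [0,-0.9,0,0],
    [0,-0.9,0,0]
  ]
}}

```text
t: 2.6
position: [416.1, 111.6, 231.3]
tool_rot: [-0.0, -0.023, 1.0, 0.0]
ft_force: [-0.4, 0.0, -0.3]
width: -0.2
gripper_force: 0.0
```

Request:
{"name": "carry_out", "arguments": {
  "plan": [
    [0,-0.9,0,0],
    [0,-0.9,0,0],
    [0,-0.9,0,0],
    [0,-0.9,0,0],
    [0,-0.9,0,0]
  ]
}}

```text
t: 3.02
position: [420.6, 21.7, 231.3]
tool_rot: [-0.0, -0.023, 1.0, 0.0]
ft_force: [-0.7, 0.5, -0.2]
width: -0.0
gripper_force: 0.0
```

Request:
{"name": "carry_out", "arguments": {
  "plan": [
    [0,-0.9,0,0],
    [0,-0.9,0,0],
    [0,-0.9,0,0],
    [0,-0.9,0,0],
    [0,-0.9,0,0]
  ]
}}

```text
t: 3.43
position: [425.0, -68.2, 231.2]
tool_rot: [-0.0, -0.023, 1.0, 0.0]
ft_force: [0.4, -0.4, -0.2]
width: -0.0
gripper_force: 0.0
```

Request:
{"name": "carry_out", "arguments": {
  "plan": [
    [-0.1,-0.9,0,0],
    [-0.1,-0.9,0,0],
    [-0.1,-0.9,0,0],
    [-0.1,-0.9,0,0],
    [0,-0.9,0,0]
  ]
}}

```text
t: 3.85
position: [437.8, -157.7, 231.2]
tool_rot: [0.0, -0.023, 1.0, 0.0]
ft_force: [0.3, -1.1, 0.6]
width: -0.1
gripper_force: 0.0
```

Request:
{"name": "carry_out", "arguments": {
  "plan": [
    [0,0,0,0],
    [0,0,0,0],
    [0,0,0,0],
    [0,0,0,0],
    [0,0,0,0]
  ]
}}

```text
t: 4.27
position: [437.5, -156.0, 231.3]
tool_rot: [-0.0, -0.025, 1.0, 0.0]
ft_force: [0.3, -0.3, 0.5]
width: -0.2
gripper_force: 0.0
```

```bash
cat >> h.py <<'E'
O=np.array([518.2,-154.5]); YAW=0.049
def rail(p):
    c,s=np.cos(YAW),np.sin(YAW); d=np.asarray(p)[:2]-O; return np.array([c*d[0]+s*d[1],-s*d[0]+c*d[1]])
def world(r):
    c,s=np.cos(YAW),np.sin(YAW); return O+np.array([c*r[0]-s*r[1],s*r[0]+c*r[1]])
def st():
    s=bot.get_state(); from scipy.spatial.transform import Rotation as Q
    q=s["tool_rot"]; M=Q.from_quat([q[1],q[2],q[3],q[0]]).as_matrix()
    yaw=np.arctan2(-M[0,1],M[1,1])
    print("t",round(s["t"],2),"pos",np.round(s["position"],1),"rail",np.round(rail(s["position"]),1),"yaw",round(yaw,4),"F",np.round(s["ft_force"],1),"w",round(s["width"],1),"gf",round(s["gripper_force"],1),"q6",round(s["qpos"][5],2)); return s,M,yaw
E
python3 - <<'E'
from h import *
st()
im=eyes.get_image("wrist"); cv2.imwrite("pics/w1.png",im[:,:,::-1]); print(eyes.camera_info("wrist"))
E
```

```text
t 4.27 pos [ 437.5 -156.   231.3] rail [-80.6   2.5] yaw 0.0502 F [ 0.3 -0.3  0.5] w -0.2 gf 0.0 q6 -0.53
{'vertical_fov': 58.45276709717428, 'cx': 326.0595190630113, 'cy': 196.01178988533795, 'R': array([[-5.06970935e-02,  9.98714032e-01, -2.93659591e-04],
       [ 9.49003997e-01,  4.82653009e-02,  3.11547546e-01],
       [ 3.11161080e-01,  1.55158710e-02, -9.50230519e-01]]), 't': array([ 178.28465201, -447.35821343,  246.40275094])}
```

Request:
{"name": "carry_out", "arguments": {
  "plan": [
    [0,0,0.8,0],
    [0,0,0.8,0],
    [0,0,0.8,0],
    [0,0,0.65,0],
    [0,0,0,0]
  ]
}}

```text
t: 4.73
position: [435.9, -155.4, 167.9]
tool_rot: [-0.002, -0.025, 1.0, 0.001]
ft_force: [-0.1, 0.1, -0.5]
width: 0.2
gripper_force: 0.0
```

Request:
{"name": "carry_out", "arguments": {
  "plan": [
    [-0.5,0,0,0],
    [-0.5,0,0,0],
    [-0.5,0,0,0],
    [-0.5,0,0,0],
    [-0.5,0,0,0]
  ]
}}

```text
t: 5.15
position: [489.0, -154.5, 171.0]
tool_rot: [0.0, -0.025, 1.0, -0.0]
ft_force: [-1.4, -1.6, 1.3]
width: -0.3
gripper_force: 1.2
```

Request:
{"name": "carry_out", "arguments": {
  "plan": [
    [-0.5,0,0,0],
    [-0.5,0,0,0],
    [-0.5,0,0,0],
    [-0.5,0,0,0],
    [-0.5,0,0,0]
  ]
}}

```text
t: 5.57
position: [538.7, -151.8, 170.4]
tool_rot: [-0.0, -0.025, 1.0, -0.0]
ft_force: [-2.7, -0.9, 1.9]
width: 0.2
gripper_force: 1.2
```

Request:
{"name": "carry_out", "arguments": {
  "plan": [
    [-0.5,0,0,0],
    [-0.5,0,0,0],
    [-0.5,0,0,0],
    [-0.5,0,0,0],
    [-0.5,0,0,0]
  ]
}}

```text
t: 5.98
position: [588.6, -149.3, 170.3]
tool_rot: [-0.0, -0.025, 1.0, -0.0]
ft_force: [-2.1, -0.4, 2.1]
width: -0.0
gripper_force: 1.2
```

Request:
{"name": "carry_out", "arguments": {
  "plan": [
    [-0.3,0,0,0],
    [-0.3,0,0,0],
    [-0.2,0,0,0],
    [-0.2,0,0,0],
    [0,0,0,0]
  ]
}}

```text
t: 6.4
position: [597.9, -148.8, 170.2]
tool_rot: [-0.01, -0.024, 1.0, -0.001]
ft_force: [-31.0, -1.9, 19.8]
width: 0.3
gripper_force: 15.2
```

```bash
python3 -c "
from h import *
st()"
```

```text
t 6.4 pos [ 597.9 -148.8  170.2] rail [79.9  1.8] yaw 0.0479 F [-31.   -1.9  19.8] w 0.3 gf 15.2 q6 -0.39
```

Request:
{"name": "carry_out", "arguments": {
  "plan": [
    [0.5,0,0,0],
    [0.8,0,0,0],
    [0.8,0,-0.8,0],
    [0.8,0,-0.9,0],
    [0.8,0,-0.9,0]
  ]
}}

```text
t: 6.82
position: [533.2, -151.8, 222.4]
tool_rot: [-0.0, -0.025, 1.0, 0.0]
ft_force: [0.5, -0.2, 0.3]
width: 0.1
gripper_force: 0.0
```

Request:
{"name": "carry_out", "arguments": {
  "plan": [
    [0.8,0.8,-0.9,0],
    [0.8,0.8,-0.9,0],
    [0.8,0.8,0,0],
    [0.8,0.8,0,0],
    [0.8,0,0,0]
  ],
  "claw": 0.5
}}

```text
t: 7.23
position: [450.5, -90.0, 259.0]
tool_rot: [0.001, -0.026, 1.0, 0.001]
ft_force: [-0.1, 0.1, 1.1]
width: 41.8
gripper_force: 0.0
```

Request:
{"name": "carry_out", "arguments": {
  "plan": [
    [0.8,0.8,0,0],
    [0.8,0.8,0,0],
    [0.8,0.8,0,0],
    [0,0,0,0],
    [0,0,0,0]
  ]
}}

```text
t: 7.65
position: [400.4, -46.0, 258.7]
tool_rot: [0.001, -0.025, 1.0, -0.0]
ft_force: [0.7, -0.1, 1.0]
width: 42.8
gripper_force: 0.0
```

```bash
python3 - <<'E'
from h import *
st()
im=eyes.get_image("top")[:,:,::-1]; cv2.imwrite("pics/t2.png",im)
cv2.imwrite("pics/c3.png",cv2.resize(im[100:250,200:400+80],(784,420),interpolation=cv2.INTER_CUBIC)); 
E
```

```text
t 7.65 pos [400.4 -46.  258.7] rail [-112.4  114.1] yaw 0.0508 F [ 0.7 -0.1  1. ] w 42.8 gf 0.0 q6 -0.32
```

View pics/c3.png

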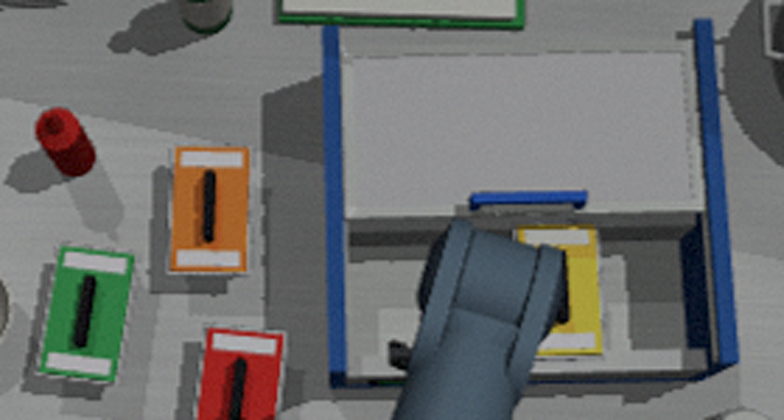

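The cover is open (its bar is at (530,198) in the crop). Pan_a shows corners at (517,228), (597,228) and (600,355). Next I'll compute positions.

```bash
python3 - <<'E'
from h import *
np.set_printoptions(precision=1,suppress=True)
c=lambda x,y,z:ray(200+(x+.5)/2.8-.5,100+(y+.5)/2.8-.5,z)
for n,p,z in [("covFL",(345,216),158),("covFR",(701,210),158),("aFL",(517,228),114),("aFR",(597,228),114),("aNR",(602,356),114),("hR far",(567,253),142),("hR near",(569,322),142),("barR",(586,193),197),("barL",(472,194),197),("barRlow",(586,203),197)]:
    w=c(*p,z); print(n,w,rail(w))
E
```

```text
covFL [592.6  70.2 158. ] [ 85.4 220.8]
covFR [ 612.8 -366.9  158. ] [  84.  -216.8]
aFL [ 594.3 -146.8  114. ] [76.4  4. ]
aFR [ 597.2 -247.5  114. ] [ 74.3 -96.7]
aNR [ 434.7 -252.2  114. ] [-88.2 -93.5]
hR far [ 557.5 -204.7  142. ] [ 36.8 -52.1]
hR near [ 471.3 -206.8  142. ] [-49.4 -49.9]
barR [ 619.7 -218.5  197. ] [ 98.2 -68.9]
barL [614.5 -81.5 197. ] [99.7 68.2]
barRlow [ 607.3 -218.4  197. ] [ 85.8 -68.2]
```

```bash
python3 - <<'E'
from h import *
im=cv2.imread("pics/t2.png"); s=eyes.get_image("scene")[:,:,::-1]; cv2.imwrite("pics/s2.png",s)
a=cv2.resize(im[100:190,310:470],(800,450),interpolation=cv2.INTER_CUBIC)[:300]
b=cv2.resize(s[180:392,140:420],(396,300),interpolation=cv2.INTER_CUBIC); b2=cv2.resize(s[230:350,170:330],(400,300),interpolation=cv2.INTER_CUBIC)
cv2.imwrite("pics/c4.png",np.vstack([a,np.hstack([b,b2,np.zeros((300,4,3),np.uint8)])]))
E
```

```text
(no output)
```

View pics/c4.png

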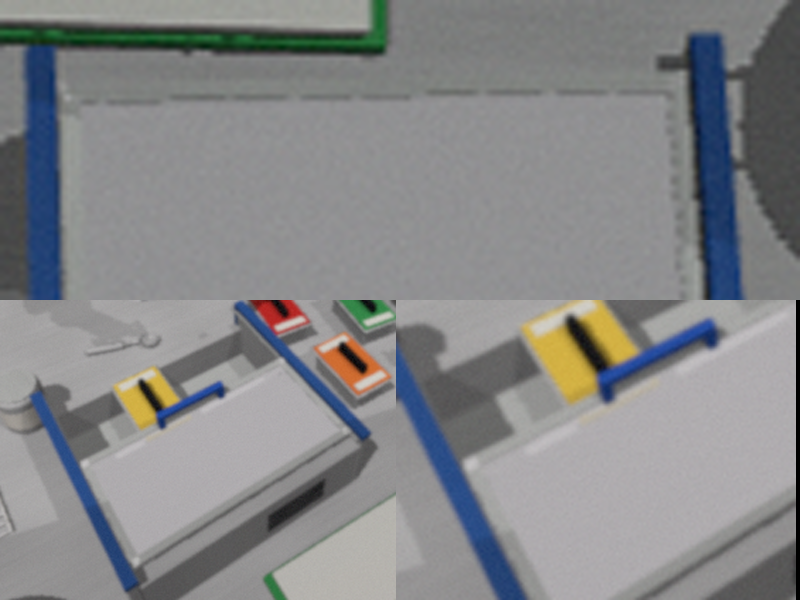

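```bash
python3 - <<'E'
from h import *
np.set_printoptions(precision=1,suppress=True)
for x,y,z in [(65,92,158),(680,86,158),(40,45,165),(703,34,165)]:
    w=ray(310+(x+.5)/5-.5,100+(y+.5)/5-.5,z); print(w,rail(w))
print("scene")
k=396/280
for x,y,z in [(137,565,158),(351,428,158),(132,588,165),(368,437,165),(83,463,158),(287,362,158),(38,395,165),(237,305,165)]:
    w=ray(140+(x+.5)/k-.5,180+(y-300+.5)/k-.5,z,"scene"); print(w,rail(w))
E
```

```text
[805.7  76.9 158. ] [298.5 217.1]
[ 822.7 -356.2  158. ] [ 294.2 -216.4]
[837.4  95.5 165. ] [331.1 234. ]
[ 859.1 -371.4  165. ] [ 329.9 -233.4]
scene
[ 833.  -355.2  158. ] [ 304.6 -215.9]
[806.   83.1 158. ] [299.1 223.3]
[ 863.7 -374.7  165. ] [ 334.3 -236.9]
[841.1  93.7 165. ] [334.6 232.1]
[ 617.  -367.4  158. ] [  88.2 -217.5]
[607.4  71.6 158. ] [100.2 221.5]
[ 430.9 -392.5  165. ] [ -98.9 -233.4]
[409.2  66.1 165. ] [-98.1 225.6]
```

Request:
{"name": "carry_out", "arguments": {
  "plan": [
    [-0.8,-0.8,0,0],
    [-0.8,-0.8,0,0],
    [-0.8,-0.8,0,0],
    [-0.8,-0.8,0,0],
    [-0.8,-0.8,0,0]
  ],
  "claw": 0
}}

```text
t: 8.17
position: [485.8, -124.1, 258.0]
tool_rot: [0.0, -0.024, 1.0, -0.0]
ft_force: [0.6, -0.4, -0.5]
width: 0.1
gripper_force: 0.0
```

Request:
{"name": "carry_out", "arguments": {
  "plan": [
    [-0.8,-0.8,0.4,0],
    [-0.8,-0.8,0.9,0],
    [-0.8,-0.1,0.9,0],
    [-0.8,0,1,0],
    [-0.4,0,1,0]
  ]
}}

```text
t: 8.58
position: [560.5, -154.4, 172.8]
tool_rot: [0.001, -0.024, 1.0, -0.0]
ft_force: [-0.0, 0.5, 0.4]
width: -0.0
gripper_force: 0.0
```

Request:
{"name": "carry_out", "arguments": {
  "plan": [
    [0,0,0,0],
    [0,0,0,0],
    [-0.5,0,0,0],
    [-0.5,0,0,0],
    [0,0,0,0]
  ]
}}

```text
t: 9.0
position: [579.5, -152.6, 176.1]
tool_rot: [0.002, -0.025, 1.0, -0.001]
ft_force: [0.4, 0.3, 0.8]
width: -0.0
gripper_force: 0.0
```

Request:
{"name": "carry_out", "arguments": {
  "plan": [
    [-0.3,0,0,0],
    [-0.3,0,0,0],
    [-0.3,0,0,0],
    [0,0,0,0],
    [0,0,0,0]
  ]
}}

```text
t: 9.42
position: [595.8, -151.0, 174.3]
tool_rot: [0.0, -0.025, 1.0, -0.0]
ft_force: [-0.9, 0.1, 0.5]
width: -0.2
gripper_force: 0.0
```

Request:
{"name": "carry_out", "arguments": {
  "plan": [
    [-0.1,0,0,0],
    [-0.1,0,0,0],
    [-0.1,0,0,0],
    [0,0,0,0],
    [0,0,0,0]
  ]
}}

```text
t: 9.83
position: [597.7, -150.8, 174.3]
tool_rot: [-0.004, -0.024, 1.0, -0.0]
ft_force: [-10.9, 0.0, 6.4]
width: -0.2
gripper_force: 5.4
```

```bash
python3 -c "
from h import *
st()"
```

```text
t 9.83 pos [ 597.7 -150.8  174.3] rail [79.6 -0.2] yaw 0.0489 F [-10.9   0.    6.4] w -0.2 gf 5.4 q6 -0.4
```

```bash
python3 - <<'E'
from h import *
im=eyes.get_image("wrist"); cv2.imwrite("pics/w2.png",im[:,:,::-1]); st()
c=eyes.camera_info("wrist"); R=np.array(c["R"]);print(-R.T@np.array(c["t"]))
E
```

```text
t 9.88 pos [ 597.7 -150.8  174.2] rail [79.6 -0.2] yaw 0.0489 F [-10.9  -0.6   7.2] w -0.1 gf 5.4 q6 -0.4
[ 518.03538839 -154.77407057  317.06802647]
```

View pics/w2.png

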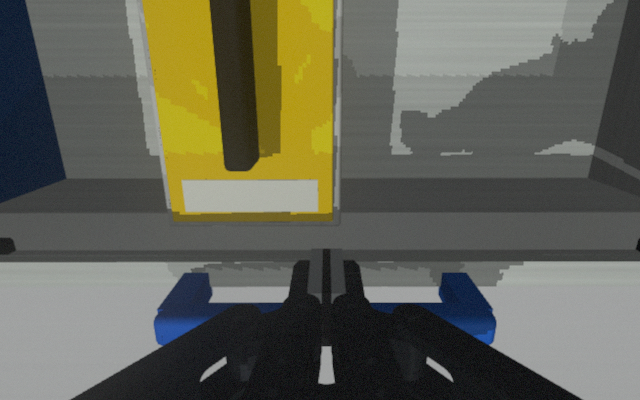

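The wrist view shows the well's rear edge at row 212, pan_a's far rim at row 222 (columns 172-340), the cover's front edge at row 262, and the bar's ends at (157-211, 275-345).

```bash
python3 - <<'E'
from h import *
np.set_printoptions(precision=1,suppress=True)
for n,u,v,z in [("well rear L",100,212,105),("well rear R",560,212,105),("well bottom rear",100,179,20),("ledge rear",100,250,105),("riser top",560,250,135),("cover158",520,262,158),("cov152",520,262,152),("pan rear R",340,222,114),("pan rear L",172,222,114),("handle end",240,171,142),("handleL",217,100,142),("handleR",252,100,142),("wall corner R",62,180,20),("wall corner L",592,180,20)]:
    w=ray(u,v,z,"wrist"); print(n,w,rail(w))
E
```

```text
well rear L [ 603.4 -293.8  105. ] [  78.3 -143.3]
well rear R [589.1  -3.5 105. ] [ 78.2 147.3]
well bottom rear [ 607.2 -345.2   20. ] [  79.6 -194.8]
ledge rear [ 630.2 -297.6  105. ] [ 104.8 -148.4]
riser top [601.5 -19.3 135. ] [ 89.8 131. ]
cover158 [598.4 -54.6 158. ] [85.  95.9]
cov152 [601.5 -50.8 152. ] [88.2 99.5]
pan rear R [ 599.1 -142.4  114. ] [81.4  8.1]
pan rear L [ 604.2 -244.9  114. ] [ 81.5 -94.5]
handle end [ 562.9 -196.   142. ] [ 42.6 -43.7]
handleL [ 528.8 -206.1  142. ] [  8.1 -52. ]
handleR [ 528.  -189.5  142. ] [  8.1 -35.5]
wall corner R [ 609.7 -378.    20. ] [  80.5 -227.7]
wall corner L [587.2  77.3  20. ] [ 80.3 228.1]
```

Request:
{"name": "carry_out", "arguments": {
  "plan": [
    [-0.2,0,0,0],
    [-0.2,0,0,0],
    [0,0,0,0],
    [0,0,0,0],
    [0,0,0,0]
  ]
}}

```text
t: 10.3
position: [598.6, -150.7, 174.3]
tool_rot: [-0.01, -0.024, 1.0, -0.001]
ft_force: [-31.3, -1.3, 20.1]
width: -0.6
gripper_force: 15.3
```

Request:
{"name": "carry_out", "arguments": {
  "plan": [
    [-0.15,0,0,0],
    [0,0,0,0],
    [0,0,0,0],
    [0,0,0,0],
    [0,0,0,0]
  ]
}}

```text
t: 10.72
position: [611.1, -150.1, 174.3]
tool_rot: [-0.001, -0.025, 1.0, 0.0]
ft_force: [-3.2, -0.4, 1.7]
width: 0.2
gripper_force: 1.2
```

```bash
python3 - <<'E'
from h import *
s,_,_=st(); print(s["qpos"],s["moment"],s["effort"])
E
```

```text
t 10.72 pos [ 611.1 -150.1  174.3] rail [93.  -0.2] yaw 0.0491 F [-3.2 -0.4  1.7] w 0.2 gf 1.2 q6 -0.39
[-3.41393412e-01  5.10436356e-01  1.39980307e-01  1.20252951e+00
 -4.49295101e-04 -3.90506706e-01] [-0.01306924  0.4258819  -0.00414832] [ 2.19104108e-01 -5.17889214e+01  2.73297483e+01 -9.04465802e-01
  1.83499237e-01  5.90368567e-03]
```

Request:
{"name": "carry_out", "arguments": {
  "plan": [
    [-0.2,0,0,0],
    [0,0,0,0],
    [0,0,0,0],
    [0,0,0,0],
    [0,0,0,0]
  ]
}}

```text
t: 11.13
position: [613.4, -150.0, 174.1]
tool_rot: [-0.003, -0.025, 1.0, -0.0]
ft_force: [-12.2, 0.2, 6.5]
width: -0.3
gripper_force: 5.9
```

Request:
{"name": "carry_out", "arguments": {
  "plan": [
    [-0.1,0,0,0],
    [0,0,0,0],
    [0,0,0,0],
    [0,0,0,0],
    [0,0,0,0]
  ]
}}

```text
t: 11.55
position: [613.4, -150.0, 174.1]
tool_rot: [-0.005, -0.024, 1.0, -0.0]
ft_force: [-16.6, -0.7, 9.6]
width: 0.2
gripper_force: 8.6
```

```bash
python3 - <<'E'
from h import *
for n in (0,1):
    im=cv2.imread("pics/w2.png") if n==0 else eyes.get_image("wrist")[:,:,::-1]
    g=cv2.cvtColor(np.ascontiguousarray(im),cv2.COLOR_BGR2GRAY)
    if n: cv2.imwrite("pics/w3.png",im)
    print(g[190:310:3,530:545].mean(1).astype(int))
for v in range(230,275,5):
    print(v,[round(float(rail(ray(535,v,z,"wrist"))[0]),1) for z in (105,152,158)])
st()
E
```

```text
[ 63  66  63  63  64  62  62  64  84  85  85  86  86  85  85  85  85  84
  84  84  63  62  64  64 159 165 160 161 162 165 169 164 160 162 162 161
 161 161 161 162]
[ 85  84  85  85  97  98  85  84  85  85  85  86  85  63  62  62  63  62
  62  62  84  82  73  67 147 165 161 160 162 164 168 164 160 161 160 161
 161 162 161 161]
230 [106.0, 86.0, 83.5]
235 [109.5, 88.8, 86.1]
240 [113.0, 91.5, 88.7]
245 [116.5, 94.3, 91.4]
250 [120.1, 97.0, 94.1]
255 [123.7, 99.9, 96.8]
260 [127.4, 102.7, 99.5]
265 [131.1, 105.6, 102.3]
270 [134.8, 108.5, 105.1]
t 11.6 pos [ 613.4 -150.   174.1] rail [95.3 -0.1] yaw 0.0488 F [-17.3  -0.8  10.5] w -0.4 gf 8.6 q6 -0.39
```

Request:
{"name": "carry_out", "arguments": {
  "plan": [
    [0.5,0,0,0],
    [0.9,-0.4,0,0],
    [0.9,-0.6,0,0],
    [0.9,-0.6,0,0],
    [0.9,-0.6,0,0]
  ]
}}

```text
t: 12.02
position: [539.2, -198.3, 174.3]
tool_rot: [0.001, -0.025, 1.0, -0.0]
ft_force: [0.1, -0.2, -0.4]
width: -0.0
gripper_force: 0.0
```

Request:
{"name": "carry_out", "arguments": {
  "plan": [
    [0.9,0,0,0],
    [0,0,0,0],
    [0,0,0,0],
    [0,0,0,0],
    [0,0,0,0]
  ],
  "claw": 0.5
}}

```text
t: 12.43
position: [522.3, -198.6, 174.4]
tool_rot: [0.001, -0.025, 1.0, -0.0]
ft_force: [-0.8, -0.8, -0.2]
width: 42.6
gripper_force: 0.0
```

```bash
python3 - <<'E'
from h import *
st()
im=eyes.get_image("wrist")[:,:,::-1]; cv2.imwrite("pics/w4.png",im)
E
```

```text
t 12.43 pos [ 522.3 -198.6  174.4] rail [  1.9 -44.3] yaw 0.0505 F [-0.8 -0.8 -0.2] w 42.6 gf 0.0 q6 -0.53
```

View pics/w4.png

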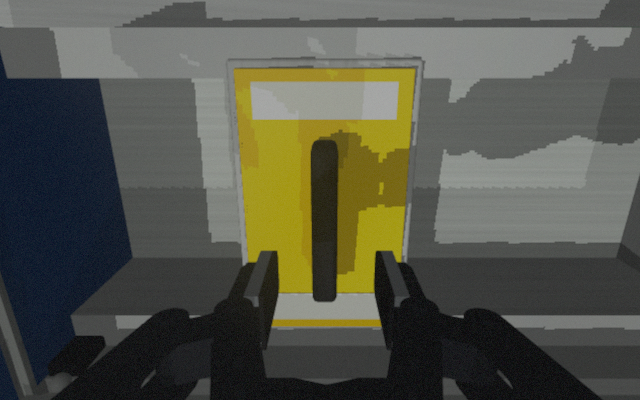

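Request:
{"name": "carry_out", "arguments": {
  "plan": [
    [0.2,0,0.7,0],
    [0,0,0.7,0],
    [0,0,0.7,0],
    [0,0,0.7,0],
    [0,0,0,0]
  ]
}}

```text
t: 12.9
position: [515.8, -197.7, 115.4]
tool_rot: [-0.002, -0.025, 1.0, 0.001]
ft_force: [-0.6, 0.8, -0.3]
width: 42.7
gripper_force: 0.0
```

Request:
{"name": "carry_out", "arguments": {
  "plan": [
    [0,0,0,0],
    [0,0,0,0],
    [0,0,0,0],
    [0,0,0,0],
    [0,0,0,0]
  ],
  "claw": 0
}}

```text
t: 13.32
position: [517.9, -199.4, 119.4]
tool_rot: [0.001, -0.025, 1.0, -0.001]
ft_force: [1.2, -0.9, 1.9]
width: 12.5
gripper_force: 59.7
```

Request:
{"name": "carry_out", "arguments": {
  "plan": [
    [0,-0.5,0,0],
    [0,-0.6,0,0],
    [0,-0.6,0,0],
    [0,-0.6,0,0],
    [0,-0.6,0,0]
  ]
}}

```text
t: 13.73
position: [520.1, -254.0, 119.4]
tool_rot: [0.001, -0.026, 1.0, 0.003]
ft_force: [-0.1, 10.8, 8.6]
width: 13.0
gripper_force: 60.6
```

Request:
{"name": "carry_out", "arguments": {
  "plan": [
    [0,-0.6,0,0],
    [0,-0.6,0,0],
    [0,-0.6,0,0],
    [0,-0.6,0,0],
    [0,-0.5,0,0]
  ]
}}

```text
t: 14.15
position: [523.0, -312.2, 119.3]
tool_rot: [0.001, -0.026, 1.0, 0.003]
ft_force: [-0.2, 11.4, 9.1]
width: 13.0
gripper_force: 60.7
```

```bash
python3 -c "
from h import *
st()"
```

```text
t 14.15 pos [ 523.  -312.2  119.3] rail [  -2.9 -157.7] yaw 0.0512 F [-0.2 11.4  9.1] w 13.0 gf 60.7 q6 -0.7
```

Request:
{"name": "carry_out", "arguments": {
  "plan": [
    [0,-0.3,0,0],
    [0,-0.2,0,0],
    [0,-0.1,0,0],
    [0,-0.1,0,0],
    [0,0,0,0]
  ]
}}

```text
t: 14.57
position: [523.7, -326.0, 119.3]
tool_rot: [0.001, -0.025, 1.0, 0.003]
ft_force: [-0.5, 9.7, 7.3]
width: 12.9
gripper_force: 60.6
```

Request:
{"name": "carry_out", "arguments": {
  "plan": [
    [0,-0.1,0,0],
    [0,-0.1,0,0],
    [0,-0.1,0,0],
    [0,0,0,0],
    [0,0,0,0]
  ]
}}

```text
t: 14.98
position: [523.7, -326.4, 119.4]
tool_rot: [0.001, -0.027, 1.0, 0.007]
ft_force: [-1.1, 23.0, 14.9]
width: 13.0
gripper_force: 61.8
```

```bash
python3 -c "
from h import *
st()"
```

```text
t 14.98 pos [ 523.7 -326.4  119.4] rail [  -2.9 -172. ] yaw 0.0535 F [-1.1 23.  14.9] w 13.0 gf 61.8 q6 -0.72
```

Request:
{"name": "carry_out", "arguments": {
  "plan": [
    [0,0.3,0,0],
    [0,0,0,0],
    [0,0,0,0],
    [0,0,0,0],
    [0,0,0,0]
  ],
  "claw": 0.4
}}

```text
t: 15.4
position: [523.3, -329.6, 118.2]
tool_rot: [0.0, -0.024, 1.0, -0.0]
ft_force: [0.0, -0.3, -0.8]
width: 34.1
gripper_force: 0.0
```

Request:
{"name": "carry_out", "arguments": {
  "plan": [
    [0,0,-0.6,0],
    [0,0,-0.9,0],
    [0,0,-0.9,0],
    [0,0,-0.9,0],
    [0,0,-0.9,0]
  ]
}}

```text
t: 15.82
position: [523.1, -329.4, 202.9]
tool_rot: [-0.0, -0.024, 1.0, -0.0]
ft_force: [0.6, -0.8, 1.3]
width: 34.2
gripper_force: 0.0
```

```bash
cat >> h.py <<'E'
HUE={"orange":(5,18),"red":(0,4),"green":(50,80),"yellow":(22,35)}
def pan(color,cam="top",zb=0,im=None):
    """lid colour -> (world xy of pan centre, yaw), zb = height of underside"""
    c=eyes.camera_info(cam); im=eyes.get_image(cam) if im is None else im
    h=cv2.cvtColor(np.ascontiguousarray(im),cv2.COLOR_RGB2HSV); lo,hi=HUE[color]
    m=((h[...,0]>=lo)&(h[...,0]<=hi)&(h[...,1]>150)&(h[...,2]>60)).astype(np.uint8)
    if color=="red": m|=((h[...,0]>=174)&(h[...,1]>150)&(h[...,2]>60)).astype(np.uint8)
    k,_=cv2.findContours(m,cv2.RETR_EXTERNAL,cv2.CHAIN_APPROX_NONE); out=[]
    for q in k:
        if cv2.contourArea(q)<150: continue
        P=np.array([ray(u,v,zb+71,c=c)[:2] for u,v in q[:,0]],np.float32)
        (x,y),(w,l),_=r=cv2.minAreaRect(P); B=cv2.boxPoints(r); e=B[1]-B[0]; f=B[2]-B[1]; d=e if np.hypot(*e)>np.hypot(*f) else f
        a=np.arctan2(d[1],d[0]); a=(a+np.pi/2)%np.pi-np.pi/2
        out.append((round(x,1),round(y,1),round(max(w,l)),round(min(w,l)),round(float(a),3)))
    return out
E
python3 - <<'E'
from h import *
st()
i0=cv2.imread("pics/top0.png")[:,:,::-1]
im=eyes.get_image("top"); cv2.imwrite("pics/t3.png",im[:,:,::-1])
for c in ("red","green","orange","yellow"): print(c,pan(c,im=i0)[:4],pan(c,im=im,zb=43 if c=="yellow" else 0)[:4])
E
```

```text
t 15.82 pos [ 523.1 -329.4  202.9] rail [  -3.7 -174.9] yaw 0.0488 F [ 0.6 -0.8  1.3] w 34.2 gf 0.0 q6 -0.71
red [(377.3, 198.5, 164, 95, -0.07), (707.1, 436.8, 92, 52, 0.811), (632.2, 778.8, 506, 181, 0.008)] [(377.4, 198.7, 164, 95, -0.074), (703.6, 438.9, 95, 54, 0.577), (630.6, 778.8, 510, 181, 0.008)]
green [(477.3, 395.1, 161, 94, -0.101)] [(477.5, 395.5, 161, 93, -0.105)]
orange [(618.7, 245.0, 162, 95, 0.016)] [(618.7, 244.8, 162, 95, 0.016)]
yellow [(466.0, -209.9, 96, 47, -1.542), (910.4, -685.0, 272, 260, -0.543)] [(544.2, -319.4, 118, 86, 0.029), (892.2, -665.6, 265, 254, -0.54)]
```

Request:
{"name": "carry_out", "arguments": {
  "plan": [
    [0.2,0.89,0,0],
    [0.2,0.89,0,0],
    [0.2,0.89,0,0],
    [0.2,0.89,0,0],
    [0.2,0.89,0,0]
  ]
}}

```text
t: 16.28
position: [498.6, -240.7, 201.8]
tool_rot: [-0.0, -0.024, 1.0, -0.0]
ft_force: [0.9, -0.8, 0.3]
width: 34.2
gripper_force: 0.0
```

Request:
{"name": "carry_out", "arguments": {
  "plan": [
    [0.2,0.89,0,0],
    [0.2,0.89,0,0],
    [0.2,0.89,0,0],
    [0.2,0.89,0,0],
    [0.2,0.89,0,0]
  ]
}}

```text
t: 16.7
position: [474.3, -152.7, 202.0]
tool_rot: [0.0, -0.024, 1.0, -0.0]
ft_force: [0.0, -0.7, -0.1]
width: 34.2
gripper_force: 0.0
```

Request:
{"name": "carry_out", "arguments": {
  "plan": [
    [0.2,0.89,0,0],
    [0.2,0.89,0,0],
    [0.2,0.89,0,0],
    [0.2,0.89,0,0],
    [0.2,0.89,0,0]
  ]
}}

```text
t: 17.12
position: [449.9, -64.8, 202.0]
tool_rot: [0.0, -0.024, 1.0, -0.0]
ft_force: [0.4, 1.2, 0.1]
width: 34.5
gripper_force: 0.0
```

Request:
{"name": "carry_out", "arguments": {
  "plan": [
    [0.2,0.89,0,0],
    [0.2,0.89,0,0],
    [0.2,0.89,0,0],
    [0.2,0.89,0,0],
    [0.2,0.89,0,0]
  ]
}}

```text
t: 17.53
position: [425.7, 23.2, 202.1]
tool_rot: [0.0, -0.024, 1.0, -0.0]
ft_force: [-0.4, -0.3, 0.2]
width: 34.0
gripper_force: 0.0
```

Request:
{"name": "carry_out", "arguments": {
  "plan": [
    [0.2,0.89,0,0],
    [0.2,0.89,0,0],
    [0.2,0.89,0,0],
    [0.2,0.89,0,0],
    [0.2,0.89,0,0]
  ]
}}

```text
t: 17.95
position: [401.3, 111.2, 202.1]
tool_rot: [0.0, -0.024, 1.0, -0.0]
ft_force: [0.4, 0.5, 0.3]
width: 34.2
gripper_force: 0.0
```

Request:
{"name": "carry_out", "arguments": {
  "plan": [
    [0.2,0.89,0,0],
    [0.2,0.89,0,0],
    [0.2,0.89,0,0],
    [0.2,0.89,0,0],
    [0.2,0.89,0,0]
  ],
  "claw": 0.5
}}

```text
t: 18.37
position: [377.1, 199.2, 202.1]
tool_rot: [0.0, -0.024, 1.0, -0.0]
ft_force: [0.0, -0.1, 0.3]
width: 42.7
gripper_force: 0.0
```

Request:
{"name": "carry_out", "arguments": {
  "plan": [
    [0,0,0,1],
    [0,0,0,0],
    [0,0,0,0],
    [0,0,0,0],
    [0,0,0,0]
  ]
}}

```text
t: 18.78
position: [377.2, 198.1, 202.2]
tool_rot: [0.0, 0.035, 0.999, -0.0]
ft_force: [0.2, -0.1, 0.4]
width: 42.7
gripper_force: 0.0
```

```bash
python3 - <<'E'
from h import *
st()
im=eyes.get_image("wrist"); cv2.imwrite("pics/w5.png",im[:,:,::-1]); print(pan("red","wrist",im=im)[:3])
E
```

```text
t 18.78 pos [377.2 198.1 202.2] rail [-123.5  359.1] yaw -0.07 F [ 0.2 -0.1  0.4] w 42.7 gf 0.0 q6 0.4
[(377.6, 198.4, 164, 97, -0.072)]
```

View pics/w5.png

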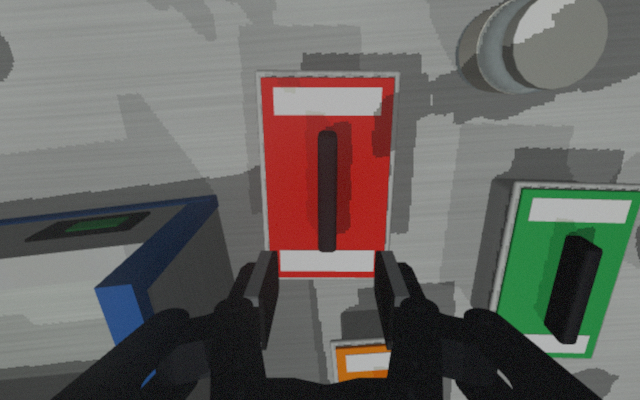

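Request:
{"name": "carry_out", "arguments": {
  "plan": [
    [0,0,0.9,0],
    [0,0,0.9,0],
    [0,0,0.9,0],
    [0,0,0.9,0],
    [0,0,0.9,0]
  ]
}}

```text
t: 19.25
position: [377.3, 198.3, 111.6]
tool_rot: [0.0, 0.035, 0.999, 0.0]
ft_force: [-0.2, 0.0, -0.1]
width: 42.5
gripper_force: 0.0
```

Request:
{"name": "carry_out", "arguments": {
  "plan": [
    [0,0,0.8,0],
    [0,0,0.6,0],
    [0,0,0.4,0],
    [0,0,0,0],
    [0,0,0,0]
  ]
}}

```text
t: 19.67
position: [376.9, 198.4, 76.3]
tool_rot: [-0.0, 0.035, 0.999, -0.0]
ft_force: [-0.8, 0.4, 1.1]
width: 42.6
gripper_force: 0.0
```

Request:
{"name": "carry_out", "arguments": {
  "plan": [
    [0,0,0,0],
    [0,0,0,0],
    [0,0,0,0],
    [0,0,0,0],
    [0,0,0,0]
  ],
  "claw": 0
}}

```text
t: 20.08
position: [378.0, 198.7, 77.3]
tool_rot: [0.001, 0.035, 0.999, 0.0]
ft_force: [-1.8, -1.4, 6.4]
width: 12.3
gripper_force: 59.7
```

Request:
{"name": "carry_out", "arguments": {
  "plan": [
    [0,0,-0.5,0],
    [0,0,-0.9,0],
    [0,0,-0.9,0],
    [0,0,-0.9,0],
    [0,0,-0.9,0]
  ]
}}

```text
t: 20.5
position: [375.6, 198.3, 158.2]
tool_rot: [-0.001, 0.035, 0.999, -0.0]
ft_force: [0.1, -0.2, -5.3]
width: 12.7
gripper_force: 58.9
```

Request:
{"name": "carry_out", "arguments": {
  "plan": [
    [0,0,-0.9,0],
    [0,0,-0.9,0],
    [0,0,-0.9,0],
    [0,0,-0.9,0],
    [0,0,-0.9,0]
  ]
}}

```text
t: 20.92
position: [375.8, 198.4, 248.2]
tool_rot: [-0.001, 0.035, 0.999, -0.0]
ft_force: [-0.0, -0.4, -6.4]
width: 12.4
gripper_force: 58.9
```

Request:
{"name": "carry_out", "arguments": {
  "plan": [
    [0,0,-0.7,0],
    [0,0,0,-1],
    [0,0,0,0],
    [0,0,0,0],
    [0,0,0,0]
  ]
}}

```text
t: 21.33
position: [376.0, 198.3, 261.2]
tool_rot: [-0.001, -0.024, 1.0, -0.0]
ft_force: [0.8, 0.6, -5.5]
width: 13.0
gripper_force: 59.0
```

```bash
python3 - <<'E'
from h import *
st()
E
```

```text
t 21.33 pos [376.  198.3 261.2] rail [-124.7  359.4] yaw 0.0475 F [ 0.8  0.6 -5.5] w 13.0 gf 59.0 q6 0.29
```

Request:
{"name": "carry_out", "arguments": {
  "plan": [
    [-0.25,-0.83,0,0],
    [-0.25,-0.83,0,0],
    [-0.25,-0.83,0,0],
    [-0.25,-0.83,0,0],
    [-0.25,-0.83,0,0]
  ]
}}

```text
t: 21.75
position: [405.5, 116.2, 261.3]
tool_rot: [-0.001, -0.024, 1.0, -0.0]
ft_force: [0.0, -0.4, -5.8]
width: 12.6
gripper_force: 59.3
```

Request:
{"name": "carry_out", "arguments": {
  "plan": [
    [-0.25,-0.83,0,0],
    [-0.25,-0.83,0,0],
    [-0.25,-0.83,0,0],
    [-0.25,-0.83,0,0],
    [-0.25,-0.83,0,0]
  ]
}}

```text
t: 22.17
position: [434.6, 34.5, 261.3]
tool_rot: [-0.001, -0.024, 1.0, 0.0]
ft_force: [0.0, 0.1, -4.8]
width: 13.1
gripper_force: 59.3
```

Request:
{"name": "carry_out", "arguments": {
  "plan": [
    [-0.25,-0.83,0,0],
    [-0.25,-0.83,0,0],
    [-0.25,-0.83,0,0],
    [-0.25,-0.83,0,0],
    [-0.25,-0.83,0,0]
  ]
}}

```text
t: 22.58
position: [463.7, -47.0, 261.2]
tool_rot: [-0.001, -0.024, 1.0, 0.0]
ft_force: [0.4, 0.0, -4.8]
width: 12.8
gripper_force: 59.3
```

Request:
{"name": "carry_out", "arguments": {
  "plan": [
    [-0.25,-0.83,0,0],
    [-0.25,-0.83,0,0],
    [-0.25,-0.83,0,0],
    [-0.25,-0.83,0,0],
    [-0.25,-0.83,0,0]
  ]
}}

```text
t: 23.0
position: [492.8, -128.6, 261.1]
tool_rot: [-0.001, -0.024, 1.0, 0.001]
ft_force: [-0.1, -0.1, -5.1]
width: 12.9
gripper_force: 59.3
```

Request:
{"name": "carry_out", "arguments": {
  "plan": [
    [-0.25,-0.83,0,0],
    [-0.25,-0.83,0,0],
    [-0.25,-0.83,0,0],
    [-0.25,-0.83,0,0],
    [-0.25,-0.75,0,0]
  ]
}}

```text
t: 23.42
position: [521.9, -208.8, 260.9]
tool_rot: [-0.001, -0.024, 1.0, 0.001]
ft_force: [-0.1, 0.4, -5.6]
width: 12.5
gripper_force: 59.2
```

Request:
{"name": "carry_out", "arguments": {
  "plan": [
    [0,0,0,0],
    [0,0,0,0],
    [0,0,0,0],
    [0,0,0,0],
    [0,0,0,0]
  ]
}}

```text
t: 23.83
position: [522.0, -207.3, 262.1]
tool_rot: [-0.0, -0.025, 1.0, 0.0]
ft_force: [-0.0, -0.4, -4.6]
width: 12.5
gripper_force: 59.5
```

```bash
python3 - <<'E'
from h import *
s,_,_=st()
im=eyes.get_image("wrist"); cv2.imwrite("pics/w6.png",im[:,:,::-1])
r=pan("red","wrist",zb=s["position"][2]-77.3,im=im)[:3]; print(r,[rail(q) for q in r]); print(pan("yellow","wrist",zb=43,im=im))
im=eyes.get_image("top"); print([ (c,pan(c,im=im)) for c in("green","orange")]); r=pan("yellow",zb=43,im=im); print(r)
E
```

```text
t 23.83 pos [ 522.  -207.3  262.1] rail [  1.2 -52.9] yaw 0.0501 F [-0.  -0.4 -4.6] w 12.5 gf 59.5 q6 -0.54
[(495.2, -208.9, 111, 97, 0.051)] [array([-25.63692747, -53.2081568 ])]
[(525.3, -342.0, 164, 65, 0.051)]
[('green', [(477.2, 395.2, 161, 94, -0.097)]), ('orange', [(618.7, 244.7, 162, 95, 0.016)])]
[(489.2, -364.8, 129, 56, -0.439), (892.2, -665.6, 265, 254, -0.54)]
```

View pics/w6.png

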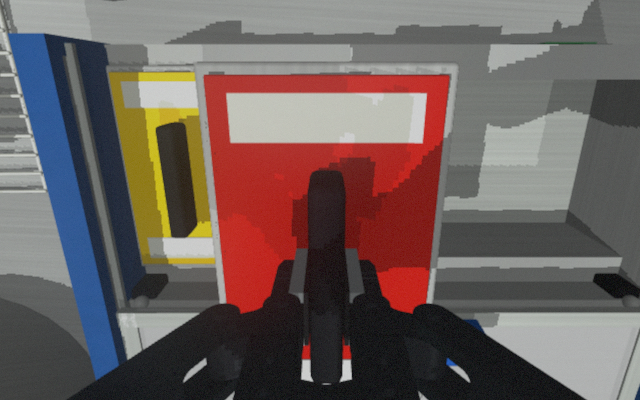

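Request:
{"name": "carry_out", "arguments": {
  "plan": [
    [0,0,0.7,0],
    [0,0,0.7,0],
    [0,0,0.7,0],
    [0,0,0.7,0],
    [0,0,0.7,0]
  ]
}}

```text
t: 24.35
position: [522.3, -207.7, 191.9]
tool_rot: [0.0, -0.025, 1.0, -0.0]
ft_force: [-0.6, -0.1, -5.2]
width: 12.9
gripper_force: 59.5
```

Request:
{"name": "carry_out", "arguments": {
  "plan": [
    [0,0,0.7,0],
    [0,0,0.7,0],
    [0,0,0.7,0],
    [0,0,0.7,0],
    [0,0,0.4,0]
  ]
}}

```text
t: 24.77
position: [521.5, -207.3, 126.8]
tool_rot: [-0.001, -0.025, 1.0, 0.001]
ft_force: [-0.8, 0.1, -5.3]
width: 12.6
gripper_force: 59.3
```

Request:
{"name": "carry_out", "arguments": {
  "plan": [
    [0,0,0.2,0],
    [0,0,0,0],
    [0,0,0,0],
    [0,0,0,0],
    [0,0,0,0]
  ]
}}

```text
t: 25.18
position: [523.1, -208.5, 125.3]
tool_rot: [0.001, -0.025, 1.0, -0.0]
ft_force: [0.1, 0.1, -6.0]
width: 12.7
gripper_force: 59.3
```

```bash
python3 -c "
from h import *
st()"
```

```text
t 25.18 pos [ 523.1 -208.5  125.3] rail [  2.2 -54.1] yaw 0.0496 F [ 0.1  0.1 -6. ] w 12.7 gf 59.3 q6 -0.54
```

Request:
{"name": "carry_out", "arguments": {
  "plan": [
    [0.05,0,0.15,0],
    [0,0,0.1,0],
    [0,0,0,0],
    [0,0,0,0],
    [0,0,0,0]
  ]
}}

```text
t: 25.6
position: [521.8, -208.5, 120.4]
tool_rot: [0.001, -0.025, 1.0, -0.0]
ft_force: [-1.8, 0.7, 4.3]
width: 12.9
gripper_force: 60.7
```

Request:
{"name": "carry_out", "arguments": {
  "plan": [
    [0,-0.15,0,0],
    [0,-0.15,0,0],
    [0,-0.1,0,0],
    [0,-0.1,0,0],
    [0,0,0,0]
  ]
}}

```text
t: 26.02
position: [522.7, -215.8, 120.3]
tool_rot: [0.001, -0.026, 1.0, 0.002]
ft_force: [-1.2, 8.3, 7.7]
width: 12.9
gripper_force: 61.3
```

Request:
{"name": "carry_out", "arguments": {
  "plan": [
    [0,-0.1,0,0],
    [0,-0.1,0,0],
    [0,0,0,0],
    [0,0,0,0],
    [0,0,0,0]
  ]
}}

```text
t: 26.43
position: [522.9, -218.3, 120.4]
tool_rot: [0.002, -0.026, 1.0, 0.004]
ft_force: [-1.0, 13.6, 9.2]
width: 12.7
gripper_force: 61.6
```

```bash
python3 -c "
from h import *
st()"
```

```text
t 26.43 pos [ 522.9 -218.3  120.4] rail [  1.6 -63.9] yaw 0.0521 F [-1.  13.6  9.2] w 12.7 gf 61.6 q6 -0.56
```

Request:
{"name": "carry_out", "arguments": {
  "plan": [
    [0,-0.1,0,0],
    [0,-0.05,0,0],
    [0,0,0,0],
    [0,0,0,0],
    [0,0,0,0]
  ]
}}

```text
t: 26.85
position: [522.9, -218.3, 120.4]
tool_rot: [0.002, -0.027, 1.0, 0.006]
ft_force: [-0.0, 19.8, 12.9]
width: 12.5
gripper_force: 62.2
```

Request:
{"name": "carry_out", "arguments": {
  "plan": [
    [0,0.4,0,0],
    [0,0,0,0],
    [0,0,0,0],
    [0,0,0,0],
    [0,0,0,0]
  ],
  "claw": 0.4
}}

```text
t: 27.27
position: [522.0, -217.9, 119.2]
tool_rot: [0.0, -0.024, 1.0, -0.0]
ft_force: [-0.0, 0.1, -0.7]
width: 34.0
gripper_force: 0.0
```

Request:
{"name": "carry_out", "arguments": {
  "plan": [
    [0,0,-0.6,0],
    [0,0,-0.9,0],
    [0,0,-0.9,0],
    [0,0,-0.9,0],
    [0,0,-0.9,0]
  ]
}}

```text
t: 27.68
position: [521.7, -217.8, 203.9]
tool_rot: [-0.0, -0.024, 1.0, -0.0]
ft_force: [-0.4, 0.2, -0.4]
width: 34.4
gripper_force: 0.0
```

```bash
python3 - <<'E'
from h import *
st()
im=eyes.get_image("wrist"); cv2.imwrite("pics/w7.png",im[:,:,::-1])
for c in("red","yellow"):
    r=pan(c,"wrist",zb=43,im=im); print(c,r,[rail(q) for q in r])
im=eyes.get_image("top"); print([ (c,pan(c,im=im)) for c in("green","orange")])
E
```

```text
t 27.68 pos [ 521.7 -217.8  203.9] rail [  0.4 -63.3] yaw 0.0487 F [-0.4  0.2 -0.4] w 34.4 gf 0.0 q6 -0.56
red [(608.5, -215.1, 62, 4, -1.519), (513.4, -220.2, 141, 99, 0.051)] [array([ 87.22340465, -64.95019385]), array([ -8.01225065, -65.38603704])]
yellow [(528.9, -329.6, 169, 100, 0.051)] [array([   2.1106902 , -175.41392472])]
[('green', [(477.0, 395.4, 162, 93, -0.1)]), ('orange', [(618.7, 245.0, 162, 95, 0.016)])]
```

Request:
{"name": "carry_out", "arguments": {
  "plan": [
    [0,0.93,0,0],
    [0,0.93,0,0],
    [0,0.93,0,0],
    [0,0.93,0,0],
    [0,0.93,0,0]
  ]
}}

```text
t: 28.2
position: [516.6, -123.7, 202.0]
tool_rot: [-0.001, -0.024, 1.0, 0.0]
ft_force: [0.4, 0.1, 0.8]
width: 34.0
gripper_force: 0.0
```

Request:
{"name": "carry_out", "arguments": {
  "plan": [
    [0,0.93,0,0],
    [0,0.93,0,0],
    [0,0.93,0,0],
    [0,0.93,0,0],
    [0,0.93,0,0]
  ]
}}

```text
t: 28.62
position: [512.1, -30.8, 202.1]
tool_rot: [-0.001, -0.024, 1.0, 0.0]
ft_force: [-0.6, -0.2, -0.1]
width: 34.4
gripper_force: 0.0
```

Request:
{"name": "carry_out", "arguments": {
  "plan": [
    [0,0.93,0,0],
    [0,0.93,0,0],
    [0,0.93,0,0],
    [0,0.93,0,0],
    [0,0.93,0,0]
  ]
}}

```text
t: 29.03
position: [507.5, 62.1, 202.1]
tool_rot: [-0.001, -0.025, 1.0, -0.0]
ft_force: [-0.1, -1.1, -0.3]
width: 34.0
gripper_force: 0.0
```

Request:
{"name": "carry_out", "arguments": {
  "plan": [
    [-0.59,0.89,0,0],
    [-0.59,0.89,0,0],
    [-0.59,0.89,0,0],
    [-0.59,0.89,0,0],
    [-0.59,0.89,0,0]
  ],
  "claw": 0.5
}}

```text
t: 29.45
position: [562.7, 153.9, 202.0]
tool_rot: [-0.001, -0.025, 1.0, -0.0]
ft_force: [0.9, 0.0, -0.4]
width: 43.0
gripper_force: 0.0
```

Request:
{"name": "carry_out", "arguments": {
  "plan": [
    [-0.59,0.89,0,0],
    [-0.59,0.89,0,0],
    [-0.59,0.89,0,0],
    [-0.59,0.89,0,0],
    [-0.59,0.89,0,0]
  ]
}}

```text
t: 29.87
position: [617.3, 245.6, 201.7]
tool_rot: [-0.001, -0.025, 1.0, -0.0]
ft_force: [0.0, 0.2, -0.1]
width: 42.8
gripper_force: 0.0
```

Request:
{"name": "carry_out", "arguments": {
  "plan": [
    [0,0,0,0.24],
    [0,0,0,0],
    [0,0,0,0],
    [0,0,0,0],
    [0,0,0,0]
  ]
}}

```text
t: 30.28
position: [616.7, 244.4, 203.1]
tool_rot: [-0.0, -0.01, 1.0, -0.0]
ft_force: [-0.2, -0.7, 0.3]
width: 42.5
gripper_force: 0.0
```

```bash
python3 - <<'E'
from h import *
st()
im=eyes.get_image("wrist"); cv2.imwrite("pics/w8.png",im[:,:,::-1]); print(pan("orange","wrist",im=im)[:3])
E
```

```text
t 30.28 pos [616.7 244.4 203.1] rail [118.  393.6] yaw 0.0202 F [-0.2 -0.7  0.3] w 42.5 gf 0.0 q6 0.26
[(619.4, 245.2, 164, 97, 0.016)]
```

Request:
{"name": "carry_out", "arguments": {
  "plan": [
    [-0.1,0,0.9,0],
    [0,0,0.9,0],
    [0,0,0.9,0],
    [0,0,0.9,0],
    [0,0,0.9,0]
  ]
}}

```text
t: 30.75
position: [618.9, 244.7, 112.9]
tool_rot: [0.0, -0.01, 1.0, 0.0]
ft_force: [0.8, -0.5, -0.4]
width: 42.5
gripper_force: 0.0
```

Request:
{"name": "carry_out", "arguments": {
  "plan": [
    [0,0,0.8,0],
    [0,0,0.6,0],
    [0,0,0.4,0],
    [0,0,0,0],
    [0,0,0,0]
  ]
}}

```text
t: 31.17
position: [618.8, 244.9, 77.4]
tool_rot: [-0.0, -0.01, 1.0, -0.0]
ft_force: [0.1, -0.1, -0.2]
width: 42.9
gripper_force: 0.0
```

Request:
{"name": "carry_out", "arguments": {
  "plan": [
    [0,0,0,0],
    [0,0,0,0],
    [0,0,0,0],
    [0,0,0,0],
    [0,0,0,0]
  ],
  "claw": 0
}}

```text
t: 31.58
position: [620.0, 245.4, 78.8]
tool_rot: [0.001, -0.01, 1.0, 0.0]
ft_force: [0.5, 0.0, 5.3]
width: 12.4
gripper_force: 61.7
```

Request:
{"name": "carry_out", "arguments": {
  "plan": [
    [0,0,-0.5,0],
    [0,0,-0.9,0],
    [0,0,-0.9,0],
    [0,0,-0.9,0],
    [0,0,-0.9,0]
  ]
}}

```text
t: 32.0
position: [617.0, 244.8, 158.1]
tool_rot: [-0.003, -0.01, 1.0, -0.001]
ft_force: [0.2, 0.6, -8.1]
width: 12.4
gripper_force: 59.8
```

Request:
{"name": "carry_out", "arguments": {
  "plan": [
    [0,0,-0.9,0],
    [0,0,-0.9,0],
    [0,0,-0.9,0],
    [0,0,-0.9,0],
    [0,0,-0.9,0]
  ]
}}

```text
t: 32.42
position: [617.3, 244.9, 248.2]
tool_rot: [-0.003, -0.01, 1.0, -0.001]
ft_force: [1.4, 0.9, -7.8]
width: 12.7
gripper_force: 59.8
```

Request:
{"name": "carry_out", "arguments": {
  "plan": [
    [0,0,-0.7,0],
    [0,0,0,-0.24],
    [0,0,0,0],
    [0,0,0,0],
    [0,0,0,0]
  ]
}}

```text
t: 32.83
position: [617.8, 245.0, 261.4]
tool_rot: [-0.002, -0.025, 1.0, -0.0]
ft_force: [-0.7, -0.6, -8.5]
width: 12.0
gripper_force: 59.9
```

```bash
python3 - <<'E'
from h import *
st()
E
```

```text
t 32.83 pos [617.8 245.  261.4] rail [119.1 394.1] yaw 0.0491 F [-0.7 -0.6 -8.5] w 12.0 gf 59.9 q6 0.23
```

Request:
{"name": "carry_out", "arguments": {
  "plan": [
    [0.59,-0.85,0,0],
    [0.59,-0.85,0,0],
    [0.59,-0.85,0,0],
    [0.59,-0.85,0,0],
    [0.59,-0.85,0,0]
  ]
}}

```text
t: 33.25
position: [562.7, 156.6, 262.0]
tool_rot: [-0.001, -0.025, 1.0, -0.0]
ft_force: [-0.7, 0.5, -7.7]
width: 12.5
gripper_force: 60.0
```

Request:
{"name": "carry_out", "arguments": {
  "plan": [
    [0.59,-0.85,0,0],
    [0.59,-0.85,0,0],
    [0.59,-0.85,0,0],
    [0.59,-0.85,0,0],
    [0.59,-0.85,0,0]
  ]
}}

```text
t: 33.67
position: [507.9, 68.8, 262.3]
tool_rot: [-0.001, -0.025, 1.0, 0.0]
ft_force: [-0.6, -0.5, -7.5]
width: 12.7
gripper_force: 60.0
```

Request:
{"name": "carry_out", "arguments": {
  "plan": [
    [0,-0.85,0,0],
    [0,-0.85,0,0],
    [0,-0.85,0,0],
    [0,-0.85,0,0],
    [0,-0.85,0,0]
  ]
}}

```text
t: 34.08
position: [512.7, -16.0, 262.4]
tool_rot: [-0.001, -0.025, 1.0, 0.0]
ft_force: [-0.3, -0.2, -7.3]
width: 12.5
gripper_force: 60.0
```

Request:
{"name": "carry_out", "arguments": {
  "plan": [
    [0,-0.85,0,0],
    [0,-0.85,0,0],
    [0,-0.85,0,0],
    [0,-0.85,0,0],
    [0,-0.75,0,0]
  ]
}}

```text
t: 34.5
position: [516.9, -99.0, 262.3]
tool_rot: [-0.001, -0.024, 1.0, 0.0]
ft_force: [-0.5, 0.3, -7.9]
width: 12.4
gripper_force: 60.0
```

Request:
{"name": "carry_out", "arguments": {
  "plan": [
    [0,0,0,0],
    [0,0,0,0],
    [0,0,0,0],
    [0,0,0,0],
    [0,0,0,0]
  ]
}}

```text
t: 34.92
position: [517.6, -97.4, 263.1]
tool_rot: [-0.0, -0.025, 1.0, 0.0]
ft_force: [0.3, 0.7, -8.7]
width: 12.7
gripper_force: 60.1
```

```bash
python3 - <<'E'
from h import *
s,_,_=st()
im=eyes.get_image("wrist"); cv2.imwrite("pics/w9.png",im[:,:,::-1])
for c,z in(("orange",s["position"][2]-78.8),("red",43),("yellow",43)):
    r=pan(c,"wrist",zb=z,im=im); print(c,r,[rail(q) for q in r])
im=eyes.get_image("top"); print([ (c,pan(c,im=im)) for c in("green",)]);
E
```

```text
t 34.92 pos [517.6 -97.4 263.1] rail [ 2.2 57. ] yaw 0.0506 F [ 0.3  0.7 -8.7] w 12.7 gf 60.1 q6 -0.36
orange [(491.1, -98.9, 112, 97, 0.051)] [array([-24.34416304,  56.86063424])]
red [(523.8, -232.5, 164, 68, 0.05)] [array([  1.7728078 , -78.18066994])]
yellow [(524.3, -325.6, 164, 99, 0.051)] [array([  -2.28786703, -171.19341595])]
[('green', [(477.3, 395.1, 161, 93, -0.1)])]
```

View pics/w9.png

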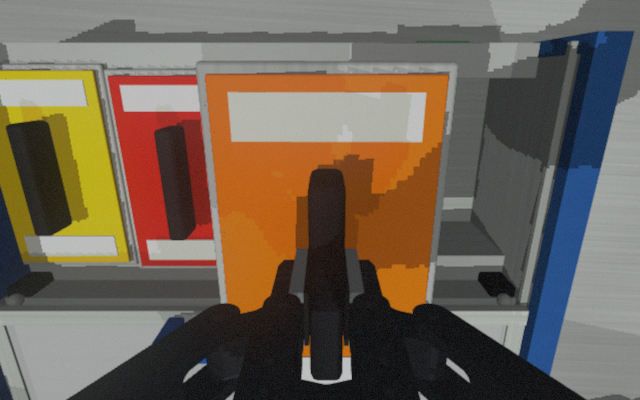

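Request:
{"name": "carry_out", "arguments": {
  "plan": [
    [0.08,0,0.7,0],
    [0,0,0.7,0],
    [0,0,0.7,0],
    [0,0,0.7,0],
    [0,0,0.7,0]
  ]
}}

```text
t: 35.43
position: [516.3, -97.9, 192.8]
tool_rot: [0.0, -0.025, 1.0, 0.0]
ft_force: [-0.1, -0.1, -7.3]
width: 12.4
gripper_force: 60.1
```

Request:
{"name": "carry_out", "arguments": {
  "plan": [
    [0,0,0.7,0],
    [0,0,0.7,0],
    [0,0,0.7,0],
    [0,0,0.7,0],
    [0,0,0.5,0]
  ]
}}

```text
t: 35.85
position: [515.8, -97.8, 126.1]
tool_rot: [-0.001, -0.025, 1.0, 0.0]
ft_force: [-0.4, -0.5, -7.6]
width: 12.6
gripper_force: 59.9
```

Request:
{"name": "carry_out", "arguments": {
  "plan": [
    [0,0,0.1,0],
    [0,0,0.1,0],
    [0,0,0,0],
    [0,0,0,0],
    [0,0,0,0]
  ]
}}

```text
t: 36.27
position: [517.1, -98.5, 124.2]
tool_rot: [0.001, -0.025, 1.0, -0.0]
ft_force: [-0.2, -0.9, -7.5]
width: 12.6
gripper_force: 60.0
```

```bash
python3 -c "
from h import *
st()"
```

```text
t 36.27 pos [517.1 -98.5 124.2] rail [ 1.6 56. ] yaw 0.0496 F [-0.2 -0.9 -7.5] w 12.6 gf 60.0 q6 -0.36
```

Lower the last 2.5 mm and slide 12 mm to the right (contact expected near 44).

Request:
{"name": "carry_out", "arguments": {
  "plan": [
    [0,0,0.12,0],
    [0,0,0.02,0],
    [0,0,0,0],
    [0,0,0,0],
    [0,0,0,0]
  ]
}}

```text
t: 36.68
position: [517.4, -98.7, 121.8]
tool_rot: [0.001, -0.025, 1.0, -0.0]
ft_force: [-1.2, -0.5, 3.6]
width: 12.6
gripper_force: 61.6
```

Request:
{"name": "carry_out", "arguments": {
  "plan": [
    [0,-0.15,0,0],
    [0,-0.15,0,0],
    [0,-0.15,0,0],
    [0,-0.1,0,0],
    [0,0,0,0]
  ]
}}

```text
t: 37.1
position: [517.9, -106.6, 121.8]
tool_rot: [0.002, -0.026, 1.0, 0.003]
ft_force: [-1.6, 9.9, 7.8]
width: 12.3
gripper_force: 62.3
```

Request:
{"name": "carry_out", "arguments": {
  "plan": [
    [0,-0.1,0,0],
    [0,-0.1,0,0],
    [0,0,0,0],
    [0,0,0,0],
    [0,0,0,0]
  ]
}}

```text
t: 37.52
position: [518.1, -110.3, 121.8]
tool_rot: [0.002, -0.026, 1.0, 0.003]
ft_force: [-1.2, 9.6, 7.2]
width: 12.4
gripper_force: 62.3
```

Request:
{"name": "carry_out", "arguments": {
  "plan": [
    [0,-0.1,0,0],
    [0,0,0,0],
    [0,0,0,0],
    [0,0,0,0],
    [0,0,0,0]
  ]
}}

```text
t: 37.93
position: [518.1, -110.4, 121.8]
tool_rot: [0.002, -0.026, 1.0, 0.005]
ft_force: [-0.2, 14.8, 9.0]
width: 12.7
gripper_force: 62.6
```

```bash
python3 -c "
from h import *
st()"
```

```text
t 37.93 pos [ 518.1 -110.4  121.8] rail [ 2. 44.] yaw 0.0529 F [-0.2 14.8  9. ] w 12.7 gf 62.6 q6 -0.39
```

Request:
{"name": "carry_out", "arguments": {
  "plan": [
    [0,0.3,0,0],
    [0,0,0,0],
    [0,0,0,0],
    [0,0,0,0],
    [0,0,0,0]
  ],
  "claw": 0.4
}}

```text
t: 38.35
position: [517.0, -109.8, 120.4]
tool_rot: [0.0, -0.025, 1.0, -0.0]
ft_force: [-0.4, -0.2, -0.0]
width: 34.5
gripper_force: 0.0
```

Request:
{"name": "carry_out", "arguments": {
  "plan": [
    [0,0,-0.6,0],
    [0,0,-0.9,0],
    [0,0,-0.9,0],
    [0,0,-0.9,0],
    [0,0,-0.9,0]
  ]
}}

```text
t: 38.77
position: [516.7, -109.7, 205.1]
tool_rot: [-0.0, -0.024, 1.0, -0.0]
ft_force: [-0.3, 0.4, 0.6]
width: 34.0
gripper_force: 0.0
```

Request:
{"name": "carry_out", "arguments": {
  "plan": [
    [0,0.84,0,0],
    [0,0.84,0,0],
    [0,0.84,0,0],
    [0,0.84,0,0],
    [0,0.84,0,0]
  ]
}}

```text
t: 39.18
position: [512.7, -25.2, 204.5]
tool_rot: [0.0, -0.024, 1.0, -0.0]
ft_force: [-0.3, 0.2, 0.4]
width: 34.2
gripper_force: 0.0
```

Request:
{"name": "carry_out", "arguments": {
  "plan": [
    [0,0.84,0,0],
    [0,0.84,0,0],
    [0,0.84,0,0],
    [0,0.84,0,0],
    [0,0.84,0,0]
  ]
}}

```text
t: 39.6
position: [508.6, 58.8, 204.4]
tool_rot: [0.0, -0.024, 1.0, -0.0]
ft_force: [0.1, -0.2, -1.0]
width: 34.0
gripper_force: 0.0
```

Request:
{"name": "carry_out", "arguments": {
  "plan": [
    [0,0.84,0,0],
    [0,0.84,0,0],
    [0,0.84,0,0],
    [0,0.84,0,0],
    [0,0.84,0,0]
  ]
}}

```text
t: 40.02
position: [504.5, 142.8, 204.4]
tool_rot: [0.0, -0.024, 1.0, -0.0]
ft_force: [0.2, 0.0, -0.1]
width: 34.1
gripper_force: 0.0
```

Request:
{"name": "carry_out", "arguments": {
  "plan": [
    [0.05,0.84,0,0],
    [0.05,0.84,0,0],
    [0.05,0.84,0,0],
    [0.05,0.84,0,0],
    [0.05,0.84,0,0]
  ],
  "claw": 0.5
}}

```text
t: 40.43
position: [495.3, 226.5, 204.4]
tool_rot: [0.0, -0.024, 1.0, -0.0]
ft_force: [0.3, -0.5, -0.5]
width: 42.4
gripper_force: 0.0
```

Request:
{"name": "carry_out", "arguments": {
  "plan": [
    [0.05,0.84,0,0],
    [0.05,0.84,0,0],
    [0.05,0.84,0,0],
    [0.05,0.84,0,0],
    [0.05,0.84,0,0]
  ]
}}

```text
t: 40.85
position: [486.2, 310.2, 204.3]
tool_rot: [0.0, -0.025, 1.0, -0.0]
ft_force: [-0.1, -0.5, 0.5]
width: 42.5
gripper_force: 0.0
```

Request:
{"name": "carry_out", "arguments": {
  "plan": [
    [0.05,0.84,0,0],
    [0.05,0.84,0,0],
    [0.05,0.84,0,0],
    [0.05,0.84,0,0],
    [0.05,0.84,0,0]
  ]
}}

```text
t: 41.27
position: [477.1, 393.8, 204.3]
tool_rot: [-0.0, -0.024, 1.0, -0.0]
ft_force: [0.0, -0.3, 0.3]
width: 42.7
gripper_force: 0.0
```

Request:
{"name": "carry_out", "arguments": {
  "plan": [
    [0,0,0,0.62],
    [0,0,0,0.62],
    [0,0,0,0],
    [0,0,0,0],
    [0,0,0,0]
  ]
}}

```text
t: 41.68
position: [477.1, 393.0, 204.4]
tool_rot: [0.0, 0.049, 0.999, -0.0]
ft_force: [0.7, 0.8, -0.5]
width: 42.6
gripper_force: 0.0
```

```bash
python3 - <<'E'
from h import *
st()
im=eyes.get_image("wrist"); cv2.imwrite("pics/w10.png",im[:,:,::-1]); print(pan("green","wrist",im=im)[:3])
im=eyes.get_image("top"); cv2.imwrite("pics/t4.png",im[:,:,::-1])
for c in("yellow","red","orange"):
    r=pan(c,zb=43,im=im); print(c,r,[rail(q) for q in r])
E
```

```text
t 41.68 pos [477.1 393.  204.4] rail [-14.2 548.9] yaw -0.0983 F [ 0.7  0.8 -0.5] w 42.6 gf 0.0 q6 0.68
[(489.2, 394.6, 141, 96, -0.097), (402.6, 420.3, 61, 9, 1.473)]
yellow [(523.3, -325.2, 162, 95, 0.047), (891.7, -666.6, 265, 252, -0.543)] [array([  -3.26707461, -170.74491566]), array([ 347.96884309, -529.77952418])]
red [(521.7, -217.1, 164, 96, 0.05), (691.7, 429.9, 90, 52, 0.509), (621.1, 761.0, 493, 176, 0.008)] [array([  0.42962641, -62.69629511]), array([201.91589728, 575.20046977]), array([147.61804414, 909.36107957])]
orange [(517.1, -109.4, 163, 96, 0.056)] [array([ 1.11033606, 45.09974672])]
```

Request:
{"name": "carry_out", "arguments": {
  "plan": [
    [0,0.08,0.9,0],
    [0,0,0.9,0],
    [0,0,0.9,0],
    [0,0,0.9,0],
    [0,0,0.9,0]
  ]
}}

```text
t: 42.2
position: [477.2, 394.8, 113.9]
tool_rot: [0.0, 0.049, 0.999, 0.0]
ft_force: [-0.2, 0.3, -0.2]
width: 42.7
gripper_force: 0.0
```

Request:
{"name": "carry_out", "arguments": {
  "plan": [
    [0,0,0.8,0],
    [0,0,0.6,0],
    [0,0,0.45,0],
    [0,0,0,0],
    [0,0,0,0]
  ]
}}

```text
t: 42.62
position: [476.9, 394.7, 77.4]
tool_rot: [-0.0, 0.05, 0.999, -0.0]
ft_force: [-1.2, 1.0, -0.5]
width: 42.6
gripper_force: 0.0
```

Request:
{"name": "carry_out", "arguments": {
  "plan": [
    [0,0,0,0],
    [0,0,0,0],
    [0,0,0,0],
    [0,0,0,0],
    [0,0,0,0]
  ],
  "claw": 0
}}

```text
t: 43.03
position: [477.9, 396.0, 78.8]
tool_rot: [0.001, 0.049, 0.999, 0.001]
ft_force: [0.1, 2.3, 3.9]
width: 12.0
gripper_force: 62.2
```

Request:
{"name": "carry_out", "arguments": {
  "plan": [
    [0,0,-0.5,0],
    [0,0,-0.9,0],
    [0,0,-0.9,0],
    [0,0,-0.9,0],
    [0,0,-0.9,0]
  ]
}}

```text
t: 43.45
position: [475.5, 393.6, 159.0]
tool_rot: [-0.002, 0.05, 0.999, -0.002]
ft_force: [0.4, 0.4, -6.4]
width: 12.4
gripper_force: 60.7
```

Request:
{"name": "carry_out", "arguments": {
  "plan": [
    [0,0,-0.9,0],
    [0,0,-0.9,0],
    [0,0,-0.9,0],
    [0,0,-0.9,0],
    [0,0,-0.9,0]
  ]
}}

```text
t: 43.87
position: [475.7, 393.7, 249.1]
tool_rot: [-0.002, 0.05, 0.999, -0.002]
ft_force: [0.7, -0.8, -5.8]
width: 12.2
gripper_force: 60.7
```

Request:
{"name": "carry_out", "arguments": {
  "plan": [
    [0,0,-0.75,0],
    [0,0,0,-0.62],
    [0,0,0,-0.62],
    [0,0,0,0],
    [0,0,0,0]
  ]
}}

```text
t: 44.28
position: [476.1, 394.1, 263.4]
tool_rot: [-0.001, -0.024, 1.0, -0.001]
ft_force: [-0.9, -0.2, -6.3]
width: 12.1
gripper_force: 60.8
```

```bash
python3 - <<'E'
from h import *
st()
E
```

```text
t 44.28 pos [476.1 394.1 263.4] rail [-15.1 550. ] yaw 0.0476 F [-0.9 -0.2 -6.3] w 12.1 gf 60.8 q6 0.54
```

Request:
{"name": "carry_out", "arguments": {
  "plan": [
    [-0.03,-0.78,0,0],
    [-0.03,-0.78,0,0],
    [-0.03,-0.78,0,0],
    [-0.03,-0.78,0,0],
    [-0.03,-0.78,0,0]
  ]
}}

```text
t: 44.7
position: [483.1, 316.0, 263.7]
tool_rot: [-0.001, -0.024, 1.0, -0.001]
ft_force: [1.1, -0.8, -6.0]
width: 12.4
gripper_force: 60.8
```

Request:
{"name": "carry_out", "arguments": {
  "plan": [
    [-0.03,-0.78,0,0],
    [-0.03,-0.78,0,0],
    [-0.03,-0.78,0,0],
    [-0.03,-0.78,0,0],
    [-0.03,-0.78,0,0]
  ]
}}

```text
t: 45.12
position: [490.1, 238.1, 264.0]
tool_rot: [-0.001, -0.024, 1.0, -0.0]
ft_force: [0.8, 0.1, -5.8]
width: 12.8
gripper_force: 60.8
```

Request:
{"name": "carry_out", "arguments": {
  "plan": [
    [-0.03,-0.78,0,0],
    [-0.03,-0.78,0,0],
    [-0.03,-0.78,0,0],
    [-0.03,-0.78,0,0],
    [-0.03,-0.78,0,0]
  ]
}}

```text
t: 45.53
position: [496.9, 160.4, 264.1]
tool_rot: [-0.001, -0.024, 1.0, -0.0]
ft_force: [0.1, -0.4, -4.9]
width: 12.9
gripper_force: 60.8
```

Request:
{"name": "carry_out", "arguments": {
  "plan": [
    [-0.03,-0.78,0,0],
    [-0.03,-0.78,0,0],
    [-0.03,-0.78,0,0],
    [-0.03,-0.78,0,0],
    [-0.03,-0.78,0,0]
  ]
}}

```text
t: 45.95
position: [503.7, 82.8, 264.1]
tool_rot: [-0.001, -0.024, 1.0, -0.0]
ft_force: [-0.1, -0.5, -6.9]
width: 12.7
gripper_force: 60.8
```

Request:
{"name": "carry_out", "arguments": {
  "plan": [
    [-0.03,-0.78,0,0],
    [-0.03,-0.78,0,0],
    [-0.03,-0.78,0,0],
    [-0.03,-0.78,0,0],
    [-0.03,-0.78,0,0]
  ]
}}

```text
t: 46.37
position: [510.6, 5.1, 264.1]
tool_rot: [-0.001, -0.024, 1.0, 0.0]
ft_force: [0.3, 1.2, -5.4]
width: 12.9
gripper_force: 60.8
```

Request:
{"name": "carry_out", "arguments": {
  "plan": [
    [0,0,0,0],
    [0,0,0,0],
    [0,0,0,0],
    [0,0,0,0],
    [0,0,0,0]
  ]
}}

```text
t: 46.78
position: [511.1, 6.7, 264.4]
tool_rot: [-0.0, -0.025, 1.0, 0.0]
ft_force: [-0.3, -0.1, -5.6]
width: 12.4
gripper_force: 60.7
```

```bash
python3 - <<'E'
from h import *
s,_,_=st()
im=eyes.get_image("wrist"); cv2.imwrite("pics/w11.png",im[:,:,::-1])
for c,z in(("green",s["position"][2]-78.8),("red",43),("orange",43)):
    r=pan(c,"wrist",zb=z,im=im); print(c,r,[rail(q) for q in r])
E
```

```text
t 46.78 pos [511.1   6.7 264.4] rail [  0.8 161.4] yaw 0.0503 F [-0.3 -0.1 -5.6] w 12.4 gf 60.7 q6 -0.16
green [(484.9, 5.3, 111, 96, 0.051)] [array([-25.43296436, 161.23924561])]
red [(636.2, 307.7, 50, 18, 0.317), (522.8, -217.2, 163, 98, 0.051)] [array([140.49710753, 455.8655534 ]), array([  1.52340809, -62.85005352])]
orange [(518.7, -126.6, 164, 64, 0.051)] [array([ 1.86595287, 27.84202255])]
```

View pics/w11.png

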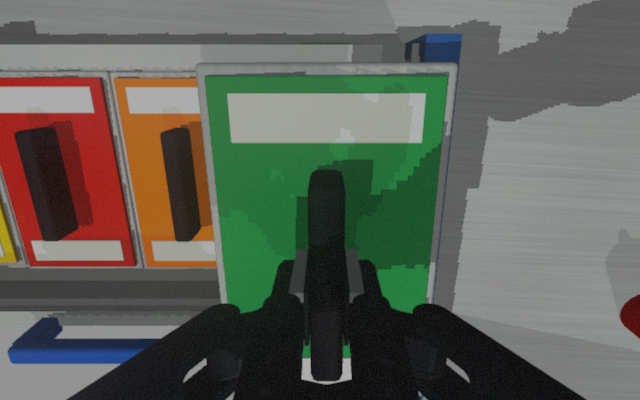

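Request:
{"name": "carry_out", "arguments": {
  "plan": [
    [0,0,0.7,0],
    [0,0,0.7,0],
    [0,0,0.7,0],
    [0,0,0.7,0],
    [0,0,0.7,0]
  ]
}}

```text
t: 47.25
position: [511.3, 6.7, 193.9]
tool_rot: [0.0, -0.025, 1.0, 0.0]
ft_force: [0.5, -1.2, -4.8]
width: 12.9
gripper_force: 60.9
```

Request:
{"name": "carry_out", "arguments": {
  "plan": [
    [0,0,0.7,0],
    [0,0,0.7,0],
    [0,0,0.6,0],
    [0,0,0.5,0],
    [0,0,0.4,0]
  ]
}}

```text
t: 47.67
position: [511.0, 6.6, 135.5]
tool_rot: [-0.0, -0.025, 1.0, 0.0]
ft_force: [0.8, 0.4, -5.4]
width: 12.4
gripper_force: 60.8
```

Request:
{"name": "carry_out", "arguments": {
  "plan": [
    [0,0,0.4,0],
    [0,0,0.2,0],
    [0,0,0.1,0],
    [0,0,0,0],
    [0,0,0,0]
  ]
}}

```text
t: 48.08
position: [511.7, 6.1, 122.9]
tool_rot: [0.0, -0.025, 1.0, -0.0]
ft_force: [0.7, 0.7, -6.1]
width: 12.5
gripper_force: 60.8
```

```bash
python3 -c "
from h import *
st()"
```

```text
t 48.08 pos [511.7   6.1 122.9] rail [  1.4 160.8] yaw 0.0496 F [ 0.7  0.7 -6.1] w 12.5 gf 60.8 q6 -0.16
```

Lower the last 1–1.5 mm and slide right about 9 mm (contact expected at 152).

Request:
{"name": "carry_out", "arguments": {
  "plan": [
    [0,0,0.08,0],
    [0,0,0,0],
    [0,0,0,0],
    [0,-0.15,0,0],
    [0,-0.15,0,0]
  ]
}}

```text
t: 48.5
position: [512.5, 1.1, 121.8]
tool_rot: [0.001, -0.025, 1.0, 0.001]
ft_force: [-0.3, 5.9, 1.6]
width: 12.7
gripper_force: 61.9
```

Request:
{"name": "carry_out", "arguments": {
  "plan": [
    [0,-0.1,0,0],
    [0,-0.1,0,0],
    [0,0,0,0],
    [0,0,0,0],
    [0,0,0,0]
  ]
}}

```text
t: 48.92
position: [512.7, -2.5, 121.8]
tool_rot: [0.001, -0.025, 1.0, 0.002]
ft_force: [-0.4, 6.2, 3.5]
width: 12.8
gripper_force: 62.0
```

Request:
{"name": "carry_out", "arguments": {
  "plan": [
    [0,-0.1,0,0],
    [0,-0.05,0,0],
    [0,0,0,0],
    [0,0,0,0],
    [0,0,0,0]
  ]
}}

```text
t: 49.33
position: [512.7, -2.7, 122.0]
tool_rot: [0.001, -0.026, 1.0, 0.005]
ft_force: [-1.1, 15.0, 6.2]
width: 12.4
gripper_force: 62.3
```

```bash
python3 -c "
from h import *
st()"
```

```text
t 49.33 pos [512.7  -2.7 122. ] rail [  1.9 151.9] yaw 0.0518 F [-1.1 15.   6.2] w 12.4 gf 62.3 q6 -0.19
```

Request:
{"name": "carry_out", "arguments": {
  "plan": [
    [0,-0.1,0,0],
    [0,-0.1,0,0],
    [0,0,0,0],
    [0,0,0,0],
    [0,0,0,0]
  ]
}}

```text
t: 49.75
position: [512.7, -2.9, 122.4]
tool_rot: [0.002, -0.027, 1.0, 0.009]
ft_force: [-2.4, 25.7, 9.7]
width: 12.8
gripper_force: 62.9
```

Request:
{"name": "carry_out", "arguments": {
  "plan": [
    [0,0.4,0,0],
    [0,0,0,0],
    [0,0,0,0],
    [0,0,0,0],
    [0,0,0,0]
  ],
  "claw": 0.4
}}

```text
t: 50.17
position: [512.0, -3.8, 120.9]
tool_rot: [0.0, -0.024, 1.0, -0.0]
ft_force: [0.5, 0.3, 0.3]
width: 34.3
gripper_force: 0.0
```

Request:
{"name": "carry_out", "arguments": {
  "plan": [
    [0,0,-0.6,0],
    [0,0,-0.9,0],
    [0,0,-0.9,0],
    [0,0,-0.9,0],
    [0,0,-0.9,0]
  ]
}}

```text
t: 50.58
position: [511.7, -3.6, 205.6]
tool_rot: [-0.0, -0.024, 1.0, -0.0]
ft_force: [0.9, 0.8, 1.0]
width: 34.2
gripper_force: 0.0
```

Request:
{"name": "carry_out", "arguments": {
  "plan": [
    [0,0,-0.9,0],
    [0,0,-0.9,0],
    [0,0,-0.9,0],
    [0,0,-0.6,0],
    [0,0,0,0]
  ],
  "claw": 0
}}

```text
t: 51.0
position: [513.4, -3.8, 273.6]
tool_rot: [0.002, -0.024, 1.0, -0.001]
ft_force: [0.4, 0.0, 0.6]
width: -0.2
gripper_force: 0.0
```

```bash
python3 - <<'E'
from h import *
s,_,_=st()
im=eyes.get_image("wrist"); cv2.imwrite("pics/w12.png",im[:,:,::-1])
tp=eyes.get_image("top"); cv2.imwrite("pics/t5.png",tp[:,:,::-1])
for c in("yellow","red","orange","green"):
    for n,i in(("wrist",im),("top",tp)):
        for q in pan(c,n,zb=43,im=i):
            if 90<q[2]<180 and abs(rail(q)[0])<60: print(c,n,q,rail(q))
E
```

```text
t 51.0 pos [513.4  -3.8 273.6] rail [  2.6 150.8] yaw 0.0486 F [0.4 0.  0.6] w -0.2 gf 0.0 q6 -0.18
yellow wrist (542.9, -272.6, 128, 33, -0.228) [  18.88576903 -119.16806505]
yellow top (523.3, -325.4, 162, 95, 0.047) [  -3.27687069 -170.94467561]
red wrist (519.7, -214.4, 162, 97, 0.057) [ -1.435726   -59.90157503]
red top (521.7, -217.1, 164, 96, 0.05) [  0.42962641 -62.69629511]
orange wrist (514.7, -108.5, 162, 96, 0.053) [-1.24270096 46.11621943]
orange top (517.5, -123.3, 160, 70, 0.029) [ 0.82902848 31.19683817]
green wrist (509.8, -2.0, 161, 95, 0.051) [ -0.9204077  152.72839569]
```

Request:
{"name": "carry_out", "arguments": {
  "plan": [
    [-0.74,-0.75,0,0],
    [-0.74,-0.75,0,0],
    [-0.74,-0.75,0,0],
    [-0.74,-0.75,0,0],
    [-0.74,-0.75,0,0]
  ]
}}

```text
t: 51.52
position: [589.3, -74.9, 269.0]
tool_rot: [-0.001, -0.025, 1.0, 0.0]
ft_force: [0.2, 0.7, -0.2]
width: -0.2
gripper_force: 0.0
```

Request:
{"name": "carry_out", "arguments": {
  "plan": [
    [-0.74,-0.75,0,0],
    [-0.74,-0.75,0,0],
    [-0.74,-0.75,0,0],
    [-0.74,-0.75,0,0],
    [-0.74,-0.75,0,0]
  ]
}}

```text
t: 51.93
position: [667.0, -146.2, 268.8]
tool_rot: [-0.001, -0.025, 1.0, 0.0]
ft_force: [0.1, 0.5, -0.3]
width: -0.4
gripper_force: 0.0
```

Request:
{"name": "carry_out", "arguments": {
  "plan": [
    [0,0,0.9,0],
    [0,0,0.9,0],
    [0,0,0.9,0],
    [0,0,0,0],
    [0,0,0,0]
  ]
}}

```text
t: 52.35
position: [665.4, -145.1, 214.3]
tool_rot: [-0.003, -0.025, 1.0, 0.001]
ft_force: [-0.8, -0.2, 0.1]
width: -0.3
gripper_force: 0.0
```

```bash
python3 -c "
from h import *
st()"
```

```text
t 52.35 pos [ 665.4 -145.1  214.3] rail [147.4   2.2] yaw 0.0493 F [-0.8 -0.2  0.1] w -0.3 gf 0.0 q6 -0.36
```

Request:
{"name": "carry_out", "arguments": {
  "plan": [
    [0,0,0.8,0],
    [0,0,0.7,0],
    [0,0,0.5,0],
    [0,0,0,0],
    [0,0,0,0]
  ]
}}

```text
t: 52.77
position: [666.8, -145.2, 177.1]
tool_rot: [-0.0, -0.025, 1.0, 0.0]
ft_force: [-0.3, -0.8, -0.2]
width: -0.3
gripper_force: 0.0
```

Request:
{"name": "carry_out", "arguments": {
  "plan": [
    [0.4,0,0,0],
    [0.4,0,0,0],
    [0.2,0,0,0],
    [0.2,0,0,0],
    [0,0,0,0]
  ]
}}

```text
t: 53.18
position: [649.0, -146.5, 178.8]
tool_rot: [0.007, -0.025, 1.0, 0.0]
ft_force: [14.9, 0.9, -7.8]
width: 0.0
gripper_force: 7.3
```

Request:
{"name": "carry_out", "arguments": {
  "plan": [
    [0.2,0,0,0],
    [0.2,0,0,0],
    [0.2,0,0,0],
    [0,0,0,0],
    [0,0,0,0]
  ]
}}

```text
t: 53.6
position: [632.0, -147.3, 178.3]
tool_rot: [0.001, -0.025, 1.0, -0.0]
ft_force: [0.8, -0.4, 1.1]
width: -0.1
gripper_force: 0.7
```

```bash
python3 -c "
from h import *
st()"
```

```text
t 53.6 pos [ 632.  -147.3  178.3] rail [114.    1.6] yaw 0.0498 F [ 0.8 -0.4  1.1] w -0.1 gf 0.7 q6 -0.38
```

Request:
{"name": "carry_out", "arguments": {
  "plan": [
    [0.5,0,0.1,0],
    [0.5,0,0.1,0],
    [0.5,0,0,0],
    [0.5,0,0,0],
    [0.5,0,0,0]
  ]
}}

```text
t: 54.02
position: [581.6, -150.0, 174.1]
tool_rot: [0.001, -0.025, 1.0, -0.0]
ft_force: [2.6, -0.6, 0.4]
width: -0.2
gripper_force: 1.2
```

Request:
{"name": "carry_out", "arguments": {
  "plan": [
    [0.5,0,0,0],
    [0.5,0,0,0],
    [0.5,0,0,0],
    [0.5,0,0,0],
    [0.5,0,0,0]
  ]
}}

```text
t: 54.43
position: [531.6, -152.5, 174.1]
tool_rot: [0.001, -0.025, 1.0, -0.0]
ft_force: [2.1, -0.9, 0.6]
width: 0.5
gripper_force: 1.2
```

Request:
{"name": "carry_out", "arguments": {
  "plan": [
    [0.5,0,0,0],
    [0.5,0,0,0],
    [0.5,0,0,0],
    [0.5,0,0,0],
    [0.4,0,0,0]
  ]
}}

```text
t: 54.85
position: [483.3, -154.9, 174.0]
tool_rot: [0.001, -0.025, 1.0, -0.001]
ft_force: [1.0, -0.5, 1.4]
width: -0.3
gripper_force: 1.1
```

Request:
{"name": "carry_out", "arguments": {
  "plan": [
    [0.3,0,0,0],
    [0.3,0,0,0],
    [0.2,0,0,0],
    [0.2,0,0,0],
    [0,0,0,0]
  ]
}}

```text
t: 55.27
position: [462.1, -155.2, 172.7]
tool_rot: [-0.001, -0.025, 1.0, 0.0]
ft_force: [-0.6, -0.1, -0.7]
width: -0.4
gripper_force: 0.0
```

Request:
{"name": "carry_out", "arguments": {
  "plan": [
    [0.2,0,0,0],
    [0.2,0,0,0],
    [0.1,0,0,0],
    [0,0,0,0],
    [0,0,0,0]
  ]
}}

```text
t: 55.68
position: [459.7, -155.3, 172.9]
tool_rot: [0.006, -0.026, 1.0, 0.002]
ft_force: [19.8, 2.2, -13.0]
width: 0.3
gripper_force: 9.8
```

```bash
python3 -c "
from h import *
st()"
```

```text
t 55.68 pos [ 459.7 -155.3  172.9] rail [-58.5   2. ] yaw 0.0513 F [ 19.8   2.2 -13. ] w 0.3 gf 9.8 q6 -0.51
```

Request:
{"name": "carry_out", "arguments": {
  "plan": [
    [0.15,0,0,0],
    [0,0,0,0],
    [0.15,0,0,0],
    [0,0,0,0],
    [0,0,0,0]
  ]
}}

```text
t: 56.1
position: [459.4, -155.4, 173.4]
tool_rot: [0.012, -0.026, 1.0, 0.002]
ft_force: [35.8, 4.8, -24.5]
width: -0.4
gripper_force: 17.5
```

Request:
{"name": "carry_out", "arguments": {
  "plan": [
    [0.15,0,0,0],
    [0,0,0,0],
    [0,0,0,0],
    [0,0,0,0],
    [0,0,0,0]
  ]
}}

```text
t: 56.52
position: [444.4, -156.3, 172.8]
tool_rot: [-0.0, -0.025, 1.0, 0.0]
ft_force: [3.3, -0.6, 1.2]
width: -0.4
gripper_force: 1.7
```

```bash
python3 -c "
from h import *
st()"
```

```text
t 56.52 pos [ 444.4 -156.3  172.8] rail [-73.8   1.8] yaw 0.05 F [ 3.3 -0.6  1.2] w -0.4 gf 1.7 q6 -0.52
```

Over the hump. Now a light extra push, then back off, lift clear and inspect.

Request:
{"name": "carry_out", "arguments": {
  "plan": [
    [0.2,0,0,0],
    [0.1,0,0,0],
    [0,0,0,0],
    [0,0,0,0],
    [0,0,0,0]
  ]
}}

```text
t: 56.93
position: [444.4, -156.3, 173.1]
tool_rot: [0.006, -0.025, 1.0, 0.001]
ft_force: [21.1, 1.8, -12.4]
width: 0.3
gripper_force: 10.2
```

Request:
{"name": "carry_out", "arguments": {
  "plan": [
    [-0.5,0,0,0],
    [-0.7,0,0,0],
    [-0.3,0,-0.5,0],
    [0,0,-0.9,0],
    [0,0,-0.9,0]
  ]
}}

```text
t: 57.35
position: [466.4, -154.6, 218.0]
tool_rot: [-0.003, -0.025, 1.0, 0.001]
ft_force: [-0.2, -0.7, -0.4]
width: 0.0
gripper_force: 0.0
```

Request:
{"name": "carry_out", "arguments": {
  "plan": [
    [0,0,-0.9,0],
    [0,0,-0.9,0],
    [0,0,-0.9,0],
    [0,0,-0.9,0],
    [0,0,0,0]
  ]
}}

```text
t: 57.77
position: [468.5, -155.8, 293.7]
tool_rot: [0.001, -0.025, 1.0, -0.001]
ft_force: [1.2, -0.8, -0.1]
width: 0.0
gripper_force: 0.0
```

Request:
{"name": "carry_out", "arguments": {
  "plan": [
    [0.5,0.9,0,0],
    [0.5,0.9,0,0],
    [0.5,0.9,0,0],
    [0.5,0.9,0,0],
    [0.5,0.9,0,0]
  ]
}}

```text
t: 58.18
position: [411.9, -67.0, 289.4]
tool_rot: [-0.002, -0.024, 1.0, 0.0]
ft_force: [0.8, 0.2, 0.3]
width: -0.0
gripper_force: 0.0
```

Request:
{"name": "carry_out", "arguments": {
  "plan": [
    [0,0.9,0,0],
    [0,0.9,0,0],
    [0,0.9,0,0],
    [0,0.9,0,0],
    [0,0.9,0,0]
  ]
}}

```text
t: 58.6
position: [407.8, 22.7, 289.5]
tool_rot: [-0.002, -0.025, 1.0, -0.0]
ft_force: [-0.4, -0.4, 0.3]
width: -0.1
gripper_force: 0.0
```

Request:
{"name": "carry_out", "arguments": {
  "plan": [
    [0,0.9,0,0],
    [0,0.9,0,0],
    [0,0.9,0,0],
    [0,0.9,0,0],
    [0,0.9,0,0]
  ]
}}

```text
t: 59.02
position: [403.5, 112.4, 289.5]
tool_rot: [-0.002, -0.025, 1.0, -0.001]
ft_force: [0.7, -0.1, 0.8]
width: 0.4
gripper_force: 0.0
```

Request:
{"name": "carry_out", "arguments": {
  "plan": [
    [0,0.9,0,0],
    [0,0.9,0,0],
    [0,0.9,0,0],
    [0,0.9,0,0],
    [0,0,0,0]
  ]
}}

```text
t: 59.43
position: [400.0, 185.5, 289.4]
tool_rot: [-0.002, -0.026, 1.0, -0.0]
ft_force: [0.5, 0.1, -0.2]
width: 0.1
gripper_force: 0.0
```

```bash
python3 - <<'E'
from h import *
st()
im=eyes.get_image("top")[:,:,::-1]; cv2.imwrite("pics/t6.png",im)
cv2.imwrite("pics/c6.png",cv2.resize(im[100:250,300:480],None,fx=4,fy=4,interpolation=cv2.INTER_CUBIC))
E
```

```text
t 59.43 pos [400.  185.5 289.4] rail [-101.4  345.4] yaw 0.0526 F [ 0.5  0.1 -0.2] w 0.1 gf 0.0 q6 0.24
```

View pics/c6.png

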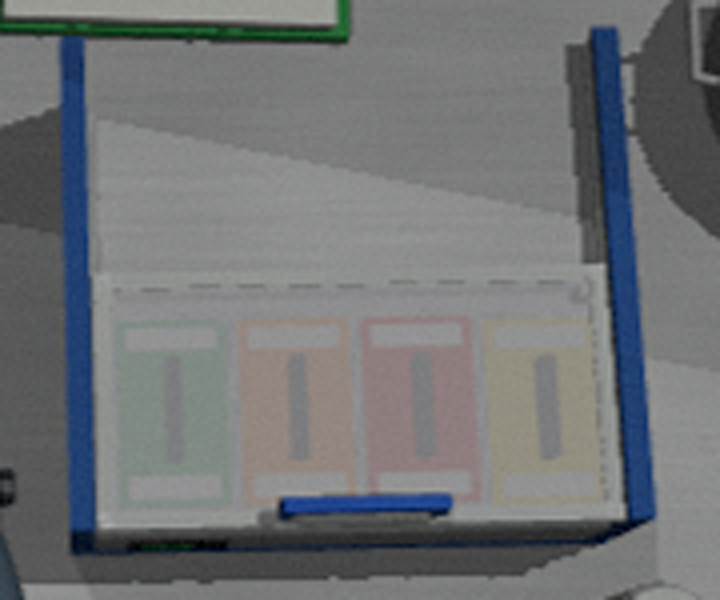

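The crop shows the cover shut and four pans packed, with handles at columns 174, 298, 422 and 546 (even spacing).

```bash
python3 -c "
from h import *
print(hand_in())"
```

```text
the job is handed in; nothing more can be done
None
```

I handed the job in at about 59 s: all four pans hang flush from the blue stop and the cover is shut; the hand-in returned no verdict.

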